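# Load the touch-up drawer of the tool chest

### The arm

A 6-joint arm with a two-finger parallel gripper is mounted at the origin on the work surface. World frame = base frame: x ahead of the robot, y to its left, z up, the work surface at z = 0. Lengths are in m, angles in rad, forces in N, time in s.
With the tool pointing down it reaches from about 0.425 to 1.125 m from the base axis. Payload 14.9 kg.
Tool frame: the origin (TCP) lies midway between the tips of the shut fingers; the grasp point (between the pads) lies ctrl.grasp_offset behind it (ctrl.grasp_offset is the distance from the TCP to the grasp point, in m); y points along the fingers, z is the direction in which the jaws open and shut, and the axes are right-handed (so a half turn about y gives the same grasp; the last joint's range is limited). The gripper opens to 91 mm and grips with 3 to 60 N. Pads are 32 mm wide; open, the fingers measure 118 mm over their backs; the gripper's body (76 mm by 178 mm) begins 60 mm behind the grasp point.
Start: joints at [-1.306, 0.379, 1.734, -0, 1.028, -0.033], TCP at [0.205, -0.669, 0.214] pointing down, gripper open.
Joint ranges: [-2.77, 2.77], [-0.74, 2.19], [0, 2.66], [-1.06, 4.2], [0.31, 2.87], [-3.08, 3.08]. Speed limits (rad/s): [1.89, 1.89, 2.39, 3.14, 3.14, 3.14].

### API

Orientations are given as [roll, pitch, yaw] about the fixed x, y, z axes, in that order (R = Rz(yaw) Ry(pitch) Rx(roll)).
In Python, from station import ctrl, viewer, spotter gives the robot as it stands.
- The arm moves only by the tool carry_out, never from a script. Its argument "motion" is a list of rows, each a list of 2 entries, a list of its own where there are three numbers: the shift along the tool's x, y, z in cm, then the turn about the tool's y in rad. A call has 1 to 20 rows; each row is the pose to reach, as a shift and turn from the pose commanded when the call began, along the tool's axes at that moment; what a row does not reach only later rows make up. A row lasts 1/12 s, in which the tool goes at most 41.7 mm and 7.16 degrees, less where a joint would pass 70% of its speed; a pose out of reach is approached as far as the arm can. A call with a gripper value outside its range is refused whole. "claw" is the finger opening in cm, from 0 to 9.12, set as the call begins (left out, the last holds). The fingers move at their own pace and stop on an object; the grip force is fixed at half the most. Time passes only in rows, so rows that repeat a pose let the fingers close. It gives the time, the measured TCP pose, the force and the opening at its end, in the units of the state.
- ctrl.read_state(): the state, without advancing time (a new reading comes with each control period).
- viewer.grab_frame(name): name is "scene" or "top" or "wrist"; returns the picture (400x640x3 uint8, red, green, blue); there is no depth.
- viewer.camera_model(name): a dict with "fov_y" (degrees; the focal length in pixels is half the picture's height over the tangent of half this angle, whatever the lens; pixels are square), "cx", "cy" (the principal point, pixels), "eye" and "orientation" of the camera in the world. Camera axes: x right, y down, z forward; pixel columns grow to the right and rows downward; lengths in m; the calibration is good to about 2 mm. A picture is of the moment at which its call begins: read the wrist's pose just before it. camera_model takes no time and is no camera call; for the wrist camera it gives the pose at the moment of the call.
- ctrl.close_job(): hands the job in, once; it reports no verdict.
Trained networks look in the newest picture that a camera, given by its name, has taken for a name from the list of things; names that differ only in an ending like _2 or _b are one class to them, and where a whole thing is asked for, a point or a joint stands for the part that bears it (a point fixed in the world has none). Each returns a list of dicts, best first, with "p" (0 to 1); they miss things now and then, are a little off and sometimes report something else, mostly with a low value. They report only what shows in the picture. A call takes as long as a camera call. They do not tell look-alikes from the thing itself.
- spotter.cut_out(target, camera): "mask" (400x640 bool, what is visible of it) and "rect" ([centre column, centre row, width, height] in pixels, round what is visible of it).
The state is a dict: "time": time; "qpos": joint angles; "dq": joint speeds; "joint_efforts": joint torques, N m; "ee_pos": TCP position; "tool_rot": TCP orientation; "wrist_force": force on the tool from outside, world axes, zero at the start; "torque": the same for the moment, N m; "grip_width": finger opening in m.
Only numpy, scipy, OpenCV 4.12 (cv2) and the standard library are available. Lean on these libraries where they do the work, as an engineer would, in place of code of your own. Each camera call takes 0.05 s, during which the arm holds its last target.

### The job

Put the spray cans away in the tool chest: pull its top drawer right out, lay every spray can that stands on the bench on its side in a saddle of its own in the drawer, running front to back, and put the cork sanding block flat in the plain compartment beside the saddles. When all of it is in, slide the drawer fully shut; do not knock the roll of masking tape about.

Things in the scene. Friction and masses are not known exactly. Their poses are not given: they have to be found in the camera images.
- can0: aerosol spray can, a plain cylinder 45 mm in diameter and 150 mm tall (silver body with a paper band, grey cap of the same diameter), about 0.2 kg; it starts standing on the bench. Origin at the middle of its foot, z along its axis towards the cap. None if absent in this start
- can1: aerosol spray can, a plain cylinder 45 mm in diameter and 150 mm tall (silver body with a paper band, grey cap of the same diameter), about 0.2 kg; it starts standing on the bench. Origin at the middle of its foot, z along its axis towards the cap. None if absent in this start
- can2: aerosol spray can, a plain cylinder 45 mm in diameter and 150 mm tall (silver body with a paper band, grey cap of the same diameter), about 0.2 kg; it starts standing on the bench. Origin at the middle of its foot, z along its axis towards the cap. None if absent in this start
- can3: aerosol spray can, a plain cylinder 45 mm in diameter and 150 mm tall (silver body with a paper band, grey cap of the same diameter), about 0.2 kg; it starts standing on the bench. Origin at the middle of its foot, z along its axis towards the cap. None if absent in this start
- can0_mid (a point): the middle of can0, on its axis, 75 mm above its foot when it stands; z along the can's axis towards the cap. None if absent
- can1_mid (a point): the middle of can1, on its axis, 75 mm above its foot when it stands; z along the can's axis towards the cap. None if absent
- can2_mid (a point): the middle of can2, on its axis, 75 mm above its foot when it stands; z along the can's axis towards the cap. None if absent
- can3_mid (a point): the middle of can3, on its axis, 75 mm above its foot when it stands; z along the can's axis towards the cap. None if absent
- block: cork hand-sanding block with a black rubber sole, 95 x 36 x 38 mm, about 90 g, lying flat on the bench. Origin at the middle of its underside, x along the 95 mm, y along the 36 mm, z up
- drawer (a joint): top drawer of the grey steel tool chest: metres pushed in; 0 = fully out, 0.25 = fully shut. It starts 0.10 to 0.16, slides in along x of handle with about 2 N friction and stays where left. The chest (310 deep, 430 wide, 195 mm high) is fixed, front towards the robot, turned up to 6 degrees; its shallow lower drawer stays shut; a small white tin stands at the back of its top
- handle (a point): middle of the top drawer's bar handle: a level aluminium bar 10 mm thick, 160 mm long along y, 140 mm above the bench, its centre line 42 mm in front of the drawer's front panel (37 mm clear gap behind it). x points squarely into the chest, y along the bar, z up. It moves with the drawer
- saddle0 (a point): saddle for one can in the top drawer, rightmost as seen from the robot, 73 mm from the next: V notches 45 mm wide in two black cross ribs, each 10 mm thick, 100 mm apart. The point is where the middle of a seated can lies: midway between the ribs, 35 mm above the drawer floor, 9 mm above the rib tops. x along the saddle to the back, y left, z up. Moves with the drawer
- saddle1 (a point): saddle for one can in the top drawer, second from the right, 73 mm from the next: V notches 45 mm wide in two black cross ribs, each 10 mm thick, 100 mm apart. The point is where the middle of a seated can lies: midway between the ribs, 35 mm above the drawer floor, 9 mm above the rib tops. x along the saddle to the back, y left, z up. Moves with the drawer
- saddle2 (a point): saddle for one can in the top drawer, third from the right, 73 mm from the next: V notches 45 mm wide in two black cross ribs, each 10 mm thick, 100 mm apart. The point is where the middle of a seated can lies: midway between the ribs, 35 mm above the drawer floor, 9 mm above the rib tops. x along the saddle to the back, y left, z up. Moves with the drawer
- saddle3 (a point): saddle for one can in the top drawer, leftmost, 73 mm from the next: V notches 45 mm wide in two black cross ribs, each 10 mm thick, 100 mm apart. The point is where the middle of a seated can lies: midway between the ribs, 35 mm above the drawer floor, 9 mm above the rib tops. x along the saddle to the back, y left, z up. Moves with the drawer
- compartment (a point): middle of the floor of the plain compartment at the left of the same drawer, beyond a 22 mm high divider: 200 mm long (x), 84 mm wide (y); axes as the saddles'. Moves with the drawer. A 26 mm high cross partition closes saddles and compartment at the back, 100 mm from their points; the drawer goes 40 mm on behind it. Its front panel 12 mm thick and 62 mm above the floor, side walls 42 mm; outer wall and divider are 46 mm sideways of the nearest saddle points
- tape: bystander: masking-tape roll lying flat on the bench, 86 mm across, 25 mm high; origin at the centre of its underside
Not all that is in view belongs to the job. What is shaped like the can2 but green or pink is not meant.

How it is judged:
On the way, in this order (a step that is already met when the one before it is completed fails the run):
1. the top drawer is pulled out (value of joint drawer below 0.05 m), for 0.2 s.
2. every can lies in a saddle and the block lies in the compartment, with the drawer still out (((x of can0_mid in the frame of saddle0 between -0.03 and 0.03 m and y of can0_mid in the frame of saddle0 between -0.008 and 0.008 m and z of can0_mid in the frame of saddle0 between -0.008 and 0.008 m and angle between the z axis of can0_mid and the x axis of saddle0, either way round below 0.12 rad) or (x of can0_mid in the frame of saddle1 between -0.03 and 0.03 m and y of can0_mid in the frame of saddle1 between -0.008 and 0.008 m and z of can0_mid in the frame of saddle1 between -0.008 and 0.008 m and angle between the z axis of can0_mid and the x axis of saddle1, either way round below 0.12 rad) or (x of can0_mid in the frame of saddle2 between -0.03 and 0.03 m and y of can0_mid in the frame of saddle2 between -0.008 and 0.008 m and z of can0_mid in the frame of saddle2 between -0.008 and 0.008 m and angle between the z axis of can0_mid and the x axis of saddle2, either way round below 0.12 rad) or (x of can0_mid in the frame of saddle3 between -0.03 and 0.03 m and y of can0_mid in the frame of saddle3 between -0.008 and 0.008 m and z of can0_mid in the frame of saddle3 between -0.008 and 0.008 m and angle between the z axis of can0_mid and the x axis of saddle3, either way round below 0.12 rad)) and ((x of can1_mid in the frame of saddle0 between -0.03 and 0.03 m and y of can1_mid in the frame of saddle0 between -0.008 and 0.008 m and z of can1_mid in the frame of saddle0 between -0.008 and 0.008 m and angle between the z axis of can1_mid and the x axis of saddle0, either way round below 0.12 rad) or (x of can1_mid in the frame of saddle1 between -0.03 and 0.03 m and y of can1_mid in the frame of saddle1 between -0.008 and 0.008 m and z of can1_mid in the frame of saddle1 between -0.008 and 0.008 m and angle between the z axis of can1_mid and the x axis of saddle1, either way round below 0.12 rad) or (x of can1_mid in the frame of saddle2 between -0.03 and 0.03 m and y of can1_mid in the frame of saddle2 between -0.008 and 0.008 m and z of can1_mid in the frame of saddle2 between -0.008 and 0.008 m and angle between the z axis of can1_mid and the x axis of saddle2, either way round below 0.12 rad) or (x of can1_mid in the frame of saddle3 between -0.03 and 0.03 m and y of can1_mid in the frame of saddle3 between -0.008 and 0.008 m and z of can1_mid in the frame of saddle3 between -0.008 and 0.008 m and angle between the z axis of can1_mid and the x axis of saddle3, either way round below 0.12 rad)) and ((x of can2_mid in the frame of saddle0 between -0.03 and 0.03 m and y of can2_mid in the frame of saddle0 between -0.008 and 0.008 m and z of can2_mid in the frame of saddle0 between -0.008 and 0.008 m and angle between the z axis of can2_mid and the x axis of saddle0, either way round below 0.12 rad) or (x of can2_mid in the frame of saddle1 between -0.03 and 0.03 m and y of can2_mid in the frame of saddle1 between -0.008 and 0.008 m and z of can2_mid in the frame of saddle1 between -0.008 and 0.008 m and angle between the z axis of can2_mid and the x axis of saddle1, either way round below 0.12 rad) or (x of can2_mid in the frame of saddle2 between -0.03 and 0.03 m and y of can2_mid in the frame of saddle2 between -0.008 and 0.008 m and z of can2_mid in the frame of saddle2 between -0.008 and 0.008 m and angle between the z axis of can2_mid and the x axis of saddle2, either way round below 0.12 rad) or (x of can2_mid in the frame of saddle3 between -0.03 and 0.03 m and y of can2_mid in the frame of saddle3 between -0.008 and 0.008 m and z of can2_mid in the frame of saddle3 between -0.008 and 0.008 m and angle between the z axis of can2_mid and the x axis of saddle3, either way round below 0.12 rad)) and ((x of can3_mid in the frame of saddle0 between -0.03 and 0.03 m and y of can3_mid in the frame of saddle0 between -0.008 and 0.008 m and z of can3_mid in the frame of saddle0 between -0.008 and 0.008 m and angle between the z axis of can3_mid and the x axis of saddle0, either way round below 0.12 rad) or (x of can3_mid in the frame of saddle1 between -0.03 and 0.03 m and y of can3_mid in the frame of saddle1 between -0.008 and 0.008 m and z of can3_mid in the frame of saddle1 between -0.008 and 0.008 m and angle between the z axis of can3_mid and the x axis of saddle1, either way round below 0.12 rad) or (x of can3_mid in the frame of saddle2 between -0.03 and 0.03 m and y of can3_mid in the frame of saddle2 between -0.008 and 0.008 m and z of can3_mid in the frame of saddle2 between -0.008 and 0.008 m and angle between the z axis of can3_mid and the x axis of saddle2, either way round below 0.12 rad) or (x of can3_mid in the frame of saddle3 between -0.03 and 0.03 m and y of can3_mid in the frame of saddle3 between -0.008 and 0.008 m and z of can3_mid in the frame of saddle3 between -0.008 and 0.008 m and angle between the z axis of can3_mid and the x axis of saddle3, either way round below 0.12 rad)) and x of block in the frame of compartment between -0.08 and 0.08 m and y of block in the frame of compartment between -0.038 and 0.038 m and z of block in the frame of compartment between -0.02 and 0.02 m and value of joint drawer below 0.09 m), for 0.2 s.
At the end, for the whole second after the job is handed in: each can lies in a saddle (middle within 8 mm sideways and in height, 30 mm lengthways; axis within 7 degrees, either way round); the block lies in the compartment (centre within 80 mm lengthways, 38 mm sideways, within 20 mm of the floor); all at rest; drawer within 6 mm of shut (((x of can0_mid in the frame of saddle0 between -0.03 and 0.03 m and y of can0_mid in the frame of saddle0 between -0.008 and 0.008 m and z of can0_mid in the frame of saddle0 between -0.008 and 0.008 m and angle between the z axis of can0_mid and the x axis of saddle0, either way round below 0.12 rad) or (x of can0_mid in the frame of saddle1 between -0.03 and 0.03 m and y of can0_mid in the frame of saddle1 between -0.008 and 0.008 m and z of can0_mid in the frame of saddle1 between -0.008 and 0.008 m and angle between the z axis of can0_mid and the x axis of saddle1, either way round below 0.12 rad) or (x of can0_mid in the frame of saddle2 between -0.03 and 0.03 m and y of can0_mid in the frame of saddle2 between -0.008 and 0.008 m and z of can0_mid in the frame of saddle2 between -0.008 and 0.008 m and angle between the z axis of can0_mid and the x axis of saddle2, either way round below 0.12 rad) or (x of can0_mid in the frame of saddle3 between -0.03 and 0.03 m and y of can0_mid in the frame of saddle3 between -0.008 and 0.008 m and z of can0_mid in the frame of saddle3 between -0.008 and 0.008 m and angle between the z axis of can0_mid and the x axis of saddle3, either way round below 0.12 rad)) and ((x of can1_mid in the frame of saddle0 between -0.03 and 0.03 m and y of can1_mid in the frame of saddle0 between -0.008 and 0.008 m and z of can1_mid in the frame of saddle0 between -0.008 and 0.008 m and angle between the z axis of can1_mid and the x axis of saddle0, either way round below 0.12 rad) or (x of can1_mid in the frame of saddle1 between -0.03 and 0.03 m and y of can1_mid in the frame of saddle1 between -0.008 and 0.008 m and z of can1_mid in the frame of saddle1 between -0.008 and 0.008 m and angle between the z axis of can1_mid and the x axis of saddle1, either way round below 0.12 rad) or (x of can1_mid in the frame of saddle2 between -0.03 and 0.03 m and y of can1_mid in the frame of saddle2 between -0.008 and 0.008 m and z of can1_mid in the frame of saddle2 between -0.008 and 0.008 m and angle between the z axis of can1_mid and the x axis of saddle2, either way round below 0.12 rad) or (x of can1_mid in the frame of saddle3 between -0.03 and 0.03 m and y of can1_mid in the frame of saddle3 between -0.008 and 0.008 m and z of can1_mid in the frame of saddle3 between -0.008 and 0.008 m and angle between the z axis of can1_mid and the x axis of saddle3, either way round below 0.12 rad)) and ((x of can2_mid in the frame of saddle0 between -0.03 and 0.03 m and y of can2_mid in the frame of saddle0 between -0.008 and 0.008 m and z of can2_mid in the frame of saddle0 between -0.008 and 0.008 m and angle between the z axis of can2_mid and the x axis of saddle0, either way round below 0.12 rad) or (x of can2_mid in the frame of saddle1 between -0.03 and 0.03 m and y of can2_mid in the frame of saddle1 between -0.008 and 0.008 m and z of can2_mid in the frame of saddle1 between -0.008 and 0.008 m and angle between the z axis of can2_mid and the x axis of saddle1, either way round below 0.12 rad) or (x of can2_mid in the frame of saddle2 between -0.03 and 0.03 m and y of can2_mid in the frame of saddle2 between -0.008 and 0.008 m and z of can2_mid in the frame of saddle2 between -0.008 and 0.008 m and angle between the z axis of can2_mid and the x axis of saddle2, either way round below 0.12 rad) or (x of can2_mid in the frame of saddle3 between -0.03 and 0.03 m and y of can2_mid in the frame of saddle3 between -0.008 and 0.008 m and z of can2_mid in the frame of saddle3 between -0.008 and 0.008 m and angle between the z axis of can2_mid and the x axis of saddle3, either way round below 0.12 rad)) and ((x of can3_mid in the frame of saddle0 between -0.03 and 0.03 m and y of can3_mid in the frame of saddle0 between -0.008 and 0.008 m and z of can3_mid in the frame of saddle0 between -0.008 and 0.008 m and angle between the z axis of can3_mid and the x axis of saddle0, either way round below 0.12 rad) or (x of can3_mid in the frame of saddle1 between -0.03 and 0.03 m and y of can3_mid in the frame of saddle1 between -0.008 and 0.008 m and z of can3_mid in the frame of saddle1 between -0.008 and 0.008 m and angle between the z axis of can3_mid and the x axis of saddle1, either way round below 0.12 rad) or (x of can3_mid in the frame of saddle2 between -0.03 and 0.03 m and y of can3_mid in the frame of saddle2 between -0.008 and 0.008 m and z of can3_mid in the frame of saddle2 between -0.008 and 0.008 m and angle between the z axis of can3_mid and the x axis of saddle2, either way round below 0.12 rad) or (x of can3_mid in the frame of saddle3 between -0.03 and 0.03 m and y of can3_mid in the frame of saddle3 between -0.008 and 0.008 m and z of can3_mid in the frame of saddle3 between -0.008 and 0.008 m and angle between the z axis of can3_mid and the x axis of saddle3, either way round below 0.12 rad)) and x of block in the frame of compartment between -0.08 and 0.08 m and y of block in the frame of compartment between -0.038 and 0.038 m and z of block in the frame of compartment between -0.02 and 0.02 m and linear speed of each of can0, can1, can2, can3, block below 0.03 m/s and value of joint drawer above 0.244 m); the robot touches nothing.
It fails at once if the roll of tape is pushed more than 40 mm or tipped over (distance of tape from where it was at the start of the episode above 0.04 m or angle between tape's own z axis and vertical above 0.6 rad).
Of can0, can1, can2, can3 only 2 to 4 are there at a start; the rules pass over those that are not, and their reading is None.
At some moment in a run one of block may be knocked a few centimetres aside while the robot is not near it.
Once in a run the grip may slacken for a moment while it holds something.
It also fails if it takes over 210 s, if anything falls off the work surface, if the arm or the gripper's body presses on something with over 40 N, if the wrist force passes 120 N, or if a joint passes its speed limit or range.

## Working session

There is one attempt and no reset: what is moved stays moved. The work goes in short steps, Python scripts to look and compute and a tool call to move; the robot and the scene stay as the last step left them, time stands still between calls to the robot, and variables do not carry over. Pictures are saved under pics/ and viewed, and the job is handed in when it is done.

Besides the shell and the picture viewer there is one more tool, called after "Call:" as name(argument=value, ...), one argument or row to a line, values as JSON. carry_out: Moves the arm, as the interface text tells. Its arguments: {"type":"object","properties":{"motion":{"type":"array"},"claw":{"type":"number"}},"required":["motion"]}

I'll start with the state, the cameras and a first look.

```bash
ls; mkdir -p pics; cat > h.py <<'E'
import numpy as np, cv2
from station import ctrl, viewer, spotter
from scipy.spatial.transform import Rotation as R
def K(m):
    f=200/np.tan(np.radians(m['fov_y'])/2); return f
def save(name,fn):
    im=viewer.grab_frame(name); cv2.imwrite('pics/'+fn,im[:,:,::-1]); return im
E
python3 - <<'E'
from h import *
print(ctrl.read_state(), ctrl.grasp_offset)
for n in ['scene','top','wrist']:
    print(n,viewer.camera_model(n)); save(n,n+'0.png')
E
```

```text
pics
{'time': 0.0, 'qpos': array([-1.30628702e+00,  3.79441519e-01,  1.73475783e+00, -3.68861792e-06,
        1.02849502e+00, -3.32871727e-02]), 'dq': array([ 0.00050514,  0.00084495, -0.00233507, -0.00057606,  0.0008629 ,
        0.00015821]), 'joint_efforts': array([ 1.45838294e-03, -7.63717675e+01, -4.34365296e+01,  6.50889566e-02,
        4.25368769e-02, -8.76914396e-05]), 'ee_pos': array([ 0.20529143, -0.66881626,  0.21327658]), 'tool_rot': array([-1.57189754e+00,  3.35106570e-05, -2.84379429e+00]), 'wrist_force': array([ 0.04789925,  0.32450881, -0.13410647]), 'torque': array([-0.07293767,  0.00979619,  0.05084105]), 'grip_width': 0.0908355533719149} 0.0188
scene {'fov_y': 44.22527660480009, 'cx': 324.96426626955133, 'cy': 202.2470750681871, 'eye': array([1.52203378, 0.55336492, 0.9971425 ]), 'orientation': array([-2.22454088, -0.01069579,  2.1001769 ])}
top {'fov_y': 52.47830954694492, 'cx': 320.0272109708649, 'cy': 204.35189183008623, 'eye': array([ 0.46426418, -0.01265911,  1.12988998]), 'orientation': array([-3.07357228, -0.02109303, -1.5849169 ])}
wrist {'fov_y': 59.83080727251279, 'cx': 315.70899080006734, 'cy': 201.1898167656281, 'eye': array([ 0.28042889, -0.64648124,  0.38360253]), 'orientation': array([ 2.85846703e+00, -4.39743434e-04, -1.27285427e+00])}
```

View pics/scene0.png

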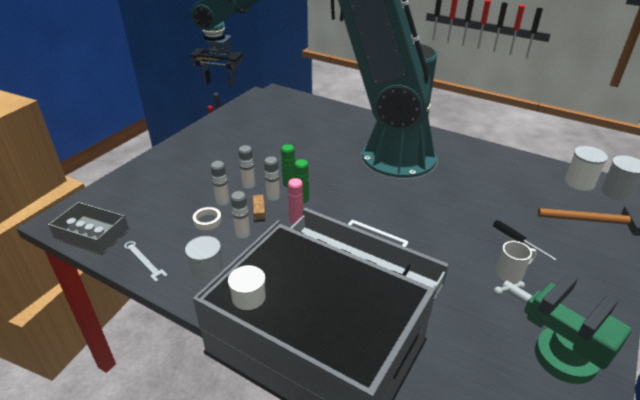

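View pics/top0.png

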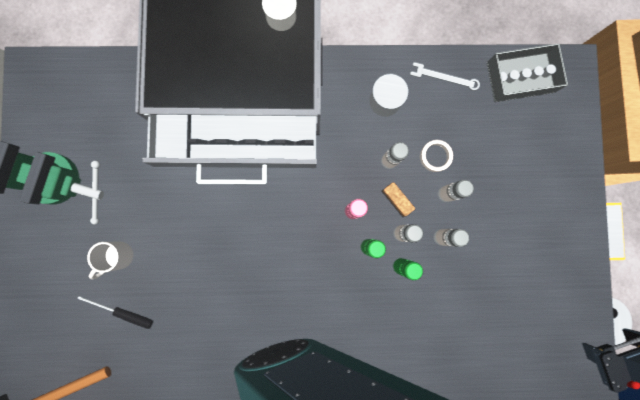

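View pics/wrist0.png

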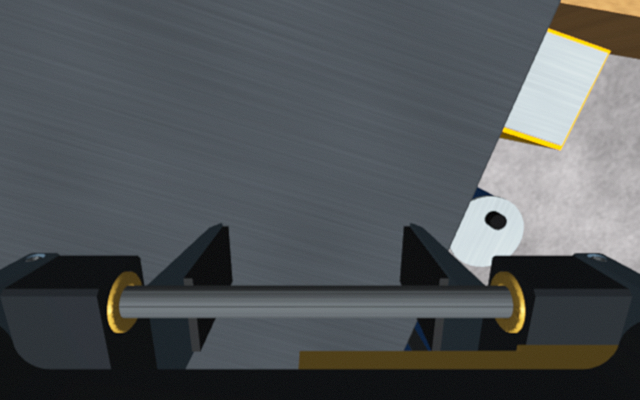

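```bash
cat >> h.py <<'E'
from scipy.optimize import least_squares
def proj(m,P):
    P=np.atleast_2d(P); Rm=R.from_euler('xyz',m['orientation']).as_matrix()
    c=(P-m['eye'])@Rm; f=K(m)
    return np.c_[m['cx']+f*c[:,0]/c[:,2], m['cy']+f*c[:,1]/c[:,2]]
def unproj(m,uv,z):
    uv=np.atleast_2d(uv).astype(float); Rm=R.from_euler('xyz',m['orientation']).as_matrix(); f=K(m)
    d=np.c_[(uv[:,0]-m['cx'])/f,(uv[:,1]-m['cy'])/f,np.ones(len(uv))]@Rm.T
    return m['eye']+d*((z-m['eye'][2])/d[:,2])[:,None]
def cyl(p,ax=(0,0,1),L=.15,r=.0225):
    ax=np.array(ax,float); ax/=np.linalg.norm(ax); t=np.linspace(0,2*np.pi,48)
    a=np.cross(ax,[.3,.5,.8]);a/=np.linalg.norm(a);b=np.cross(ax,a)
    ring=r*(np.cos(t)[:,None]*a+np.sin(t)[:,None]*b)
    return np.r_[p+ring,p+ring+L*ax]
def rect(uv): 
    lo,hi=uv.min(0),uv.max(0); return np.r_[(lo+hi)/2,hi-lo]
def fit_can(m,rc):
    g=unproj(m,[rc[:2]],.075)[0,:2]
    s=least_squares(lambda q:rect(proj(m,cyl(np.r_[q,0])))-rc,g); return s.x,s.fun
def tw(x,y,z,yaw=None):
    """target world -> (shift cm in tool axes, turn)"""
    s=ctrl.read_state(); Rm=R.from_euler('xyz',s['tool_rot']).as_matrix()
    d=(np.array([x,y,z])-s['ee_pos'])@Rm*100
    t=None if yaw is None else -((yaw-s['tool_rot'][2]+np.pi)%(2*np.pi)-np.pi)
    return d.round(2),t
E
python3 - <<'E'
from h import *
ims={n:viewer.grab_frame(n) for n in ['top','scene']}
for n in ims:
  m=viewer.camera_model(n)
  for t in ['can0','block','tape','handle','drawer','saddle0','compartment']:
    for d in spotter.cut_out(t,n):
        col=np.median(ims[n][d['mask']],axis=0)
        e=''
        if t=='can0': 
            q,f=fit_can(m,np.array(d['rect'])); e=(q.round(4),f.round(1))
        print(n,t,round(d['p'],2),np.round(d['rect'],1),col,e, d['mask'].sum())
E
```

```text
top can0 0.93 [453.7 238.5  32.2  17.2] [149. 145. 140.] (array([ 0.4435, -0.3784]), array([-0.7, -0. ,  4.9,  1.4])) 529
top can0 0.85 [372.1 247.4  21.1  16.9] [ 89.  192.  108.5] (array([ 0.4251, -0.1655]), array([-0.7, -0.4,  4.7,  2.6])) 390
top can0 0.81 [395.1 156.4  24.4  27.6] [154. 150. 148.] (array([ 0.6578, -0.2316]), array([-0.6, -0. ,  4.2, -0.2])) 452
top can0 0.78 [459.2 189.4  32.9  22.9] [149. 146. 141.] (array([ 0.5687, -0.3976]), array([-0.6, -0. ,  4.7,  0.1])) 539
top can0 0.69 [410.2 233.1  28.6  17.6] [156. 158. 157.] (array([ 0.4581, -0.2662]), array([-0.3, -0. ,  2.5,  1. ])) 424
top can0 0.6 [408.8 267.9  27.4  19.3] [ 66.5 156.   86.5] (array([ 0.3714, -0.2596]), array([-0.5, -0.5,  3.7,  3.2])) 466
top can0 0.55 [354.3 211.1  25.4  21.1] [255.  215.5 241.5] (array([ 0.5156, -0.1237]), array([ 0.3, -0.1, -2.1, -0.9])) 324
top block 0.57 [398.8 202.1  31.1  39.1] [231. 186. 131.]  553
top tape 0.95 [435.  155.4  31.   32.4] [252. 250. 249.]  408
top tape 0.42 [395.6 155.6  23.5  28.8] [154. 152. 152.]  431
top handle 0.81 [231.8 151.4 175.3  69. ] [239. 242
[... 831 characters left out ...]
array([ 0.425 , -0.1619]), array([-0.1, -0.1, -1.5,  1.6])) 433
scene can0 0.6 [218.4 181.7  22.5  46.6] [110. 113. 109.] (array([ 0.5648, -0.3948]), array([-0.2,  0.2, -2.8, -0.7])) 645
scene can0 0.56 [271.4 178.7  16.7  46.3] [112. 114. 110.] (array([ 0.4613, -0.2583]), array([-0. ,  0.1, -0.4, -0.8])) 572
scene block 0.73 [257.6 208.3  12.5  28.8] [177. 138.  95.]  305
scene tape 0.95 [207.9 218.9  21.8  21.3] [128. 126. 119.]  373
scene handle 0.96 [369.4 254.  156.1  89. ] [67. 70. 71.]  4451
scene drawer 0.62 [368.8 254.2 158.7  81.3] [63. 66. 68.]  4375
scene saddle0 0.89 [368.6 252.9 157.9  85.1] [65. 68. 69.]  4419
scene compartment 0.6 [370.9 254.8 158.7  85.5] [65. 68. 70.]  4431
```

```bash
python3 - <<'E'
import cv2
im=cv2.imread('pics/top0.png')
cv2.imwrite('pics/c1.png',cv2.resize(im[95:200,130:330],None,fx=4,fy=4,interpolation=cv2.INTER_CUBIC))
cv2.imwrite('pics/c2.png',cv2.resize(im[130:290,330:490],None,fx=3.75,fy=3.75,interpolation=cv2.INTER_CUBIC))
E
```

```text
(no output)
```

View pics/c1.png

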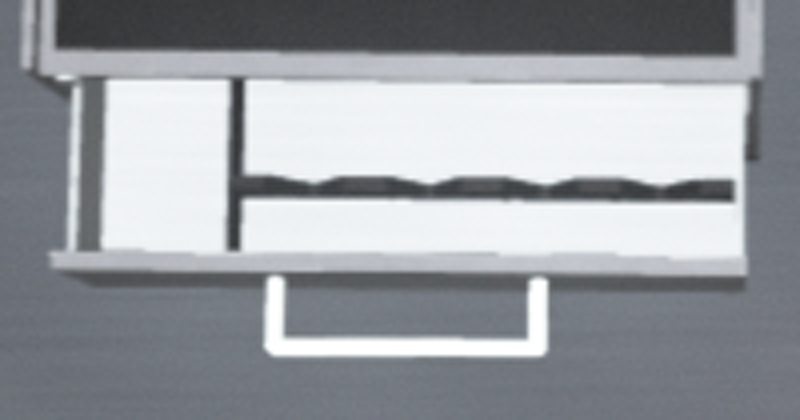

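View pics/c2.png

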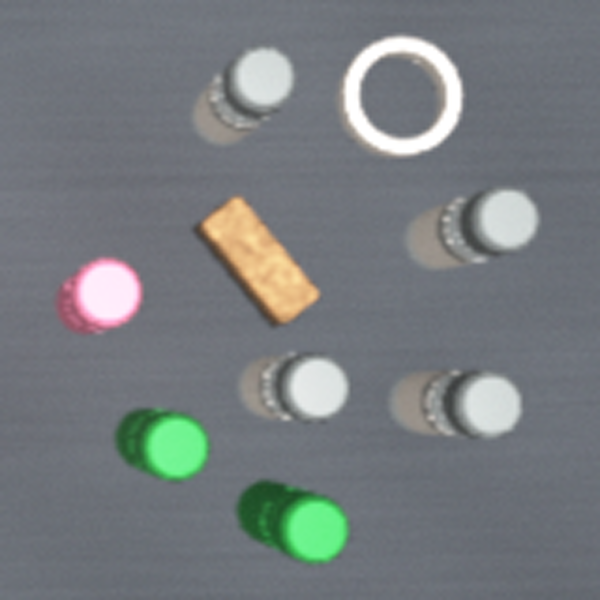

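```bash
python3 - <<'E'
from h import *
m=viewer.camera_model('top')
c=np.array([(263,79),(503,219),(487,405),(316,387),(108,293),(176,446),(315,528)])/3.75+[330,130]
print('cans',unproj(m,c,.15).round(4))
b=np.array([(238,196),(198,224),(318,293),(280,323)])/3.75+[330,130]
B=unproj(m,b,.038)[:,:2];print('block',B.mean(0),B)
t=np.array([(403,96)])/3.75+[330,130];print('tape',unproj(m,t,.025))
h=np.array([(265,347),(547,348),(276,347),(538,348)])/4+[130,95];print('bar',unproj(m,h,.145))
p=np.array([(50,252),(746,260),(50,270),(746,275)])/4+[130,95]
print('panel',unproj(m,p,.17))
ch=np.array([(25,72),(760,80)])/4+[130,95];print('chest front top',unproj(m,ch,.195))
E
```

```text
cans [[ 0.6593 -0.2327  0.15  ]
 [ 0.5654 -0.3874  0.15  ]
 [ 0.4447 -0.3723  0.15  ]
 [ 0.4578 -0.2615  0.15  ]
 [ 0.5204 -0.1282  0.15  ]
 [ 0.4213 -0.1699  0.15  ]
 [ 0.3676 -0.2581  0.15  ]]
block [ 0.55005002 -0.25088917] [[ 0.59596927 -0.23725363]
 [ 0.57592663 -0.20765498]
 [ 0.5248073  -0.29342232]
 [ 0.50349687 -0.26522576]]
tape [[ 0.67041168 -0.36424622  0.025     ]]
bar [[0.58986342 0.26529602 0.145     ]
 [0.58728826 0.09464163 0.145     ]
 [0.58978714 0.2586626  0.145     ]
 [0.58735119 0.10010731 0.145     ]]
panel [[ 0.6447282   0.38510107  0.17      ]
 [ 0.63568046 -0.02690234  0.17      ]
 [ 0.63396863  0.38493597  0.17      ]
 [ 0.62663993 -0.02678002  0.17      ]]
chest front top [[ 0.74581059  0.39075169  0.195     ]
 [ 0.73768947 -0.03618101  0.195     ]]
```

The top view shows four silver cans: A (0.659,-0.233), B (0.565,-0.387), C (0.445,-0.372) and D (0.458,-0.262). The handle bar is near (0.588, 0.179) and the chest yaw is about -0.02. Next is the drawer.

```bash
python3 - <<'E'
from h import *
print(tw(.588,.179,.26,-1.59))
E
```

```text
(array([-61.46,  -4.61, -69.86]), np.float64(-1.2538163859167293))
```

Call:
carry_out(
  motion=[
    [[-8,-4.6,-9],-0.1],
    [[-61.5,-4.6,-69.9],-1.254],
    [[-61.5,-4.6,-69.9],-1.254],
    [[-61.5,-4.6,-69.9],-1.254],
    [[-61.5,-4.6,-69.9],-1.254],
    [[-61.5,-4.6,-69.9],-1.254],
    [[-61.5,-4.6,-69.9],-1.254],
    [[-61.5,-4.6,-69.9],-1.254],
    [[-61.5,-4.6,-69.9],-1.254],
    [[-61.5,-4.6,-69.9],-1.254],
    [[-61.5,-4.6,-69.9],-1.254],
    [[-61.5,-4.6,-69.9],-1.254],
    [[-61.5,-4.6,-69.9],-1.254],
    [[-61.5,-4.6,-69.9],-1.254],
    [[-61.5,-4.6,-69.9],-1.254],
    [[-61.5,-4.6,-69.9],-1.254],
    [[-61.5,-4.6,-69.9],-1.254],
    [[-61.5,-4.6,-69.9],-1.254],
    [[-61.5,-4.6,-69.9],-1.254],
    [[-61.5,-4.6,-69.9],-1.254],
  ],
  claw=3.4,
)

```text
time: 2.62
ee_pos: [0.5472, 0.0897, 0.2568]
tool_rot: [-1.57, 0.0, -1.589]
wrist_force: [0.3, -0.9, 0.2]
grip_width: 0.0343
```

```bash
python3 - <<'E'
from h import *
print(tw(.588,.179,.26,-1.59))
E
```

```text
(array([-9.  , -0.32,  3.91]), np.float64(0.0005073242172199954))
```

Call:
carry_out(
  motion=[
    [[-4,-0.3,2],0],
    [[-9,-0.3,3.9],0],
    [[-9,-0.3,3.9],0],
    [[-9,-0.3,3.9],0],
    [[-9,-0.3,3.9],0],
    [[-9,-0.3,3.9],0],
  ],
)

```text
time: 3.12
ee_pos: [0.5869, 0.1758, 0.2592]
tool_rot: [-1.571, -0.0, -1.59]
wrist_force: [0.4, 0.3, 0.2]
grip_width: 0.0342
```

```bash
python3 - <<'E'
from h import *
save('wrist','w1.png')
s=ctrl.read_state();print(s['ee_pos'],s['tool_rot'])
m=viewer.camera_model('wrist');print(m['eye'],m['orientation'])
print(proj(m,[[.59,.265,.14],[.588,.179,.14],[.587,.095,.14]]), proj(m,[s['ee_pos']]))
E
```

```text
[0.58699859 0.17557592 0.25936488] [-1.57112756e+00 -2.30541784e-04 -1.59064300e+00]
[0.58822822 0.25393257 0.42956266] [ 2.85729911e+00  5.14787853e-04 -1.96973306e-02]
[[317.86229877  84.99331459]
 [317.33301245 190.3754598 ]
 [317.91994384 278.06740067]] [[316.46203483 252.73125689]]
```

View pics/w1.png

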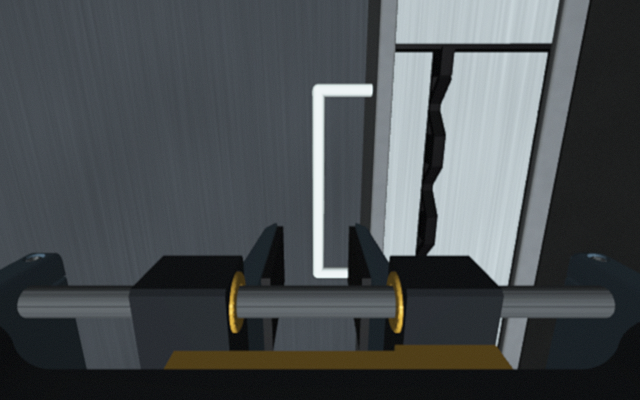

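The wrist view shows the bar at column 318, rows 85–272, midway between the fingers, as projected. I'll go down and grip it.

Call:
carry_out(
  motion=[
    [[0,3,0],0],
    [[0,6,0],0],
    [[0,9,0],0],
    [[0,12,0],0],
    [[0,13.8,0],0],
    [[0,13.8,0],0],
    [[0,13.8,0],0],
    [[0,13.8,0],0],
  ],
)

```text
time: 3.83
ee_pos: [0.5882, 0.1763, 0.123]
tool_rot: [-1.569, 0.0, -1.591]
wrist_force: [0.7, 0.5, 0.6]
grip_width: 0.034
```

Call:
carry_out(
  motion=[
    [[0,0,0],0],
    [[0,0,0],0],
    [[0,0,0],0],
    [[0,0,0],0],
    [[0,0,0],0],
    [[0,0,0],0],
  ],
  claw=0,
)

```text
time: 4.33
ee_pos: [0.5879, 0.1768, 0.1222]
tool_rot: [-1.57, 0.0, -1.59]
wrist_force: [-0.9, -0.5, 7.3]
grip_width: 0.009
```

Call:
carry_out(
  motion=[
    [[0,0,-1],0],
    [[0,0,-2.5],0],
    [[0,0,-4],0],
    [[0,0,-5.5],0],
    [[0,0,-7],0],
    [[0,0,-8.5],0],
    [[0,0,-10],0],
    [[0,0,-11],0],
    [[0,0,-11.5],0],
    [[0,0,-12],0],
    [[0,0,-12],0],
  ],
)

```text
time: 5.25
ee_pos: [0.4673, 0.1792, 0.1221]
tool_rot: [-1.57, 0.0, -1.589]
wrist_force: [-2.1, -2.4, 10.2]
grip_width: 0.0094
```

Call:
carry_out(
  motion=[
    [[0,0,-0.4],0],
    [[0,0,-0.8],0],
    [[0,0,-1.2],0],
    [[0,0,-1.6],0],
    [[0,0,-1.6],0],
  ],
)

```text
time: 5.67
ee_pos: [0.4516, 0.1795, 0.1221]
tool_rot: [-1.57, 0.0, -1.59]
wrist_force: [-1.3, -1.5, 12.4]
grip_width: 0.0093
```

Call:
carry_out(
  motion=[
    [[0,0,-0.3],0],
    [[0,0,-0.6],0],
    [[0,0,-0.9],0],
    [[0,0,-0.9],0],
  ],
)

```text
time: 6.0
ee_pos: [0.4506, 0.1803, 0.1233]
tool_rot: [-1.552, 0.003, -1.588]
wrist_force: [60.4, -11.6, -41.2]
grip_width: 0.0099
```

```bash
python3 - <<'E'
from h import *
save('top','t2.png')
E
```

```text
(no output)
```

View pics/t2.png

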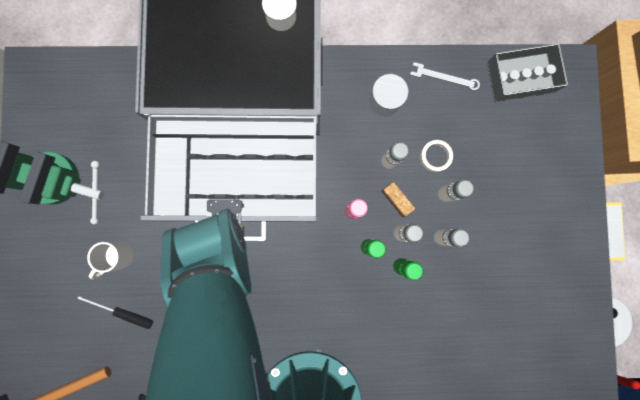

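The drawer has hit its stop, so I'll relax, release and lift.

Call:
carry_out(
  motion=[
    [[0,0,0.8],0],
    [[0,0,0.8],0],
  ],
)

```text
time: 6.22
ee_pos: [0.4536, 0.18, 0.1229]
tool_rot: [-1.566, 0.002, -1.59]
wrist_force: [1.5, 1.3, 20.0]
grip_width: 0.009
```

Call:
carry_out(
  motion=[
    [[0,0,0],0],
    [[0,0,0],0],
    [[0,0,0],0],
    [[0,0,0],0],
    [[0,-3,0],0],
    [[0,-7,0],0],
    [[0,-11,0],0],
    [[0,-15,0],0],
    [[0,-17,0],0],
    [[0,-17,0],0],
  ],
  claw=3.4,
)

```text
time: 7.05
ee_pos: [0.4522, 0.18, 0.2962]
tool_rot: [-1.564, 0.002, -1.59]
wrist_force: [0.8, -0.3, 0.2]
grip_width: 0.0341
```

```bash
python3 - <<'E'
from h import *
save('top','t3.png')
print(ctrl.read_state()['wrist_force'])
for p in [(.458,-.262),(.445,-.372)]:
  print(tw(p[0],p[1],.30,-2.6))
E
```

```text
[-0.55349861  0.27967726 -0.7037664 ]
(array([44.14, -0.71,  1.52]), np.float64(1.010340264339192))
(array([55.17, -0.73,  0.42]), np.float64(1.010340264339192))
```

View pics/t3.png

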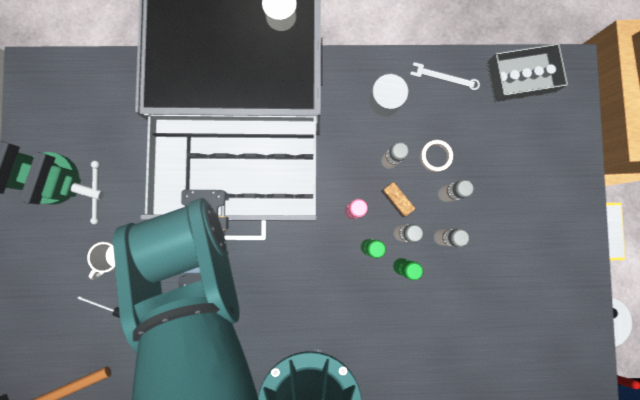

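Drawer is out. Next I'll go above can C (0.445,-0.372) with yaw -3.16, so the jaws lie along y.

```bash
python3 - <<'E'
from h import *
print(tw(.445,-.372,.27,-3.16))
E
```

```text
(array([55.17,  2.27,  0.41]), np.float64(1.5703402643391922))
```

Call:
carry_out(
  motion=[
    [[4,0,0.4],0.1],
    [[55.2,1.5,0.4],1.57],
    [[55.2,2.3,0.4],1.57],
    [[55.2,2.3,0.4],1.57],
    [[55.2,2.3,0.4],1.57],
    [[55.2,2.3,0.4],1.57],
    [[55.2,2.3,0.4],1.57],
    [[55.2,2.3,0.4],1.57],
    [[55.2,2.3,0.4],1.57],
    [[55.2,2.3,0.4],1.57],
    [[55.2,2.3,0.4],1.57],
    [[55.2,2.3,0.4],1.57],
    [[55.2,2.3,0.4],1.57],
    [[55.2,2.3,0.4],1.57],
    [[55.2,2.3,0.4],1.57],
    [[55.2,2.3,0.4],1.57],
    [[55.2,2.3,0.4],1.57],
  ],
  claw=6.5,
)

```text
time: 8.52
ee_pos: [0.4436, -0.3713, 0.2673]
tool_rot: [-1.572, -0.001, 3.125]
wrist_force: [0.2, -0.5, -0.6]
grip_width: 0.0651
```

```bash
python3 - <<'E'
from h import *
print(tw(.445,-.372,.27,-3.16))
m=viewer.camera_model('wrist')
im=save('wrist','w2.png')
for d in spotter.cut_out('can0','wrist'):
    print(d['p'],np.round(d['rect']))
print(proj(m,[[.445,-.372,.15],[.458,-.262,.15]]),proj(m,[ctrl.read_state()['ee_pos']]))
E
```

```text
(array([-0.14, -0.27,  0.06]), np.float64(0.0013643500895321736))
0.8 [321. 180.  48.  70.]
0.69 [218. 244.  64.  67.]
0.65 [ 66. 109. 131.  60.]
0.6 [336.  49.  58.  69.]
0.57 [202. 172.  82.  67.]
0.56 [121. 209. 104.  76.]
[[315.38447459 193.88232475]
 [185.28932842 181.18185398]] [[313.87723615 253.52482451]]
```

View pics/w2.png

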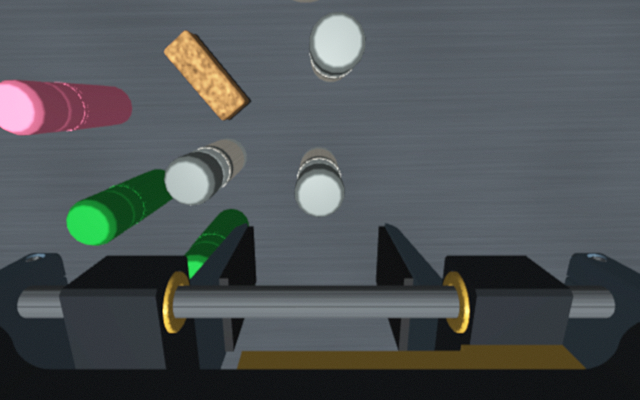

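The cap of C shows at (320,194) against a predicted (315,194), so I'll shift about 4 mm to -y and go down to grip near the top.

Call:
carry_out(
  motion=[
    [[-0.1,3,0.4],0],
    [[-0.1,6,0.4],0],
    [[-0.1,9,0.4],0],
    [[-0.1,12,0.4],0],
    [[-0.1,15,0.4],0],
    [[-0.1,16.1,0.4],0],
    [[-0.1,16.1,0.4],0],
    [[-0.1,16.1,0.4],0],
  ],
)

```text
time: 9.28
ee_pos: [0.4453, -0.3764, 0.1082]
tool_rot: [-1.571, 0.0, 3.124]
wrist_force: [0.3, 0.3, 1.7]
grip_width: 0.0651
```

Call:
carry_out(
  motion=[
    [[0,0,0],0],
    [[0,0,0],0],
    [[0,0,0],0],
    [[0,0,0],0],
    [[0,0,0],0],
    [[0,0,0],0],
  ],
  claw=0,
)

```text
time: 9.78
ee_pos: [0.4456, -0.3772, 0.1086]
tool_rot: [-1.57, 0.001, 3.123]
wrist_force: [-0.2, 1.6, 9.5]
grip_width: 0.0446
```

Call:
carry_out(
  motion=[
    [[0,-2,0],0],
    [[0.5,-2,2],0],
    [[1,-2,4],0],
    [[2,-2,7],0],
    [[3,-2,10],0],
    [[4,-2,13],0],
    [[4.5,-2,15],0],
    [[4.5,-1,15.3],0],
    [[4.5,0,15.3],0],
    [[4.5,0,15.3],0],
  ],
)

```text
time: 10.62
ee_pos: [0.397, -0.5281, 0.1062]
tool_rot: [-1.572, -0.0, 3.123]
wrist_force: [0.1, 1.0, -2.3]
grip_width: 0.0444
```

```bash
python3 - <<'E'
from h import *
save('scene','s3.png')
h,r=.127,.0225
for th in np.radians(np.arange(0,91,6)):
    print(round(np.degrees(th)),(100*np.array([-r*np.cos(th)+r+h*np.sin(th), r*np.sin(th)+h*np.cos(th)-h])).round(2))
E
```

```text
0 [0. 0.]
6 [1.34 0.17]
12 [2.69 0.19]
18 [4.03 0.07]
24 [ 5.36 -0.18]
30 [ 6.65 -0.58]
36 [ 7.89 -1.1 ]
42 [ 9.08 -1.76]
48 [10.18 -2.53]
54 [11.2  -3.41]
60 [12.12 -4.4 ]
66 [12.94 -5.48]
72 [13.63 -6.64]
78 [14.2  -7.86]
84 [14.65 -9.13]
90 [ 14.95 -10.45]
```

View pics/s3.png

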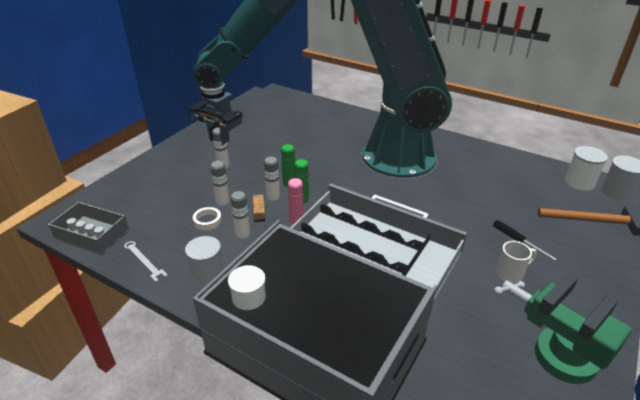

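Call:
carry_out(
  motion=[
    [[-0.7,0,0],0],
    [[-1.3,0,0],0],
    [[-2,0,0],0],
    [[-2.7,0,0],0],
    [[-3.4,0,0],0],
    [[-4,0.1,0],0],
    [[-4.7,0.2,0],0],
    [[-5.4,0.3,0],0],
  ],
)

```text
time: 11.33
ee_pos: [0.452, -0.5302, 0.1058]
tool_rot: [-1.57, -0.0, 3.124]
wrist_force: [-4.1, 4.4, 20.4]
grip_width: 0.0448
```

```bash
python3 - <<'E'
from h import *
im=save('scene','s4.png')
cv2.imwrite('pics/s4c.png',cv2.resize(im[80:220,150:310,::-1],None,fx=4,fy=4))
print(ctrl.read_state()['wrist_force'],ctrl.read_state()['torque'])
E
```

```text
[-4.47745171  5.0729016  13.00500889] [ 1.14593411  1.11166008 -0.01583728]
```

View pics/s4c.png

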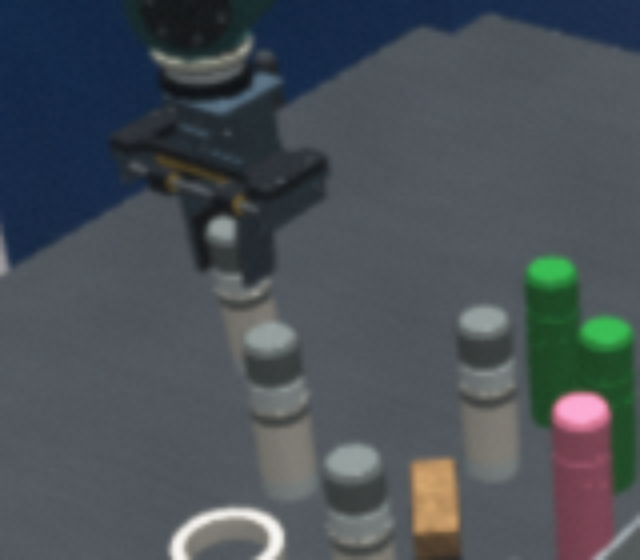

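The can is tilting in the grip as intended. I'll continue the arc.

Call:
carry_out(
  motion=[
    [[-0.7,0.2,0],0],
    [[-1.3,0.4,0],0],
    [[-1.9,0.7,0],0],
    [[-2.5,0.9,0],0],
    [[-3.1,1.3,0],0],
    [[-3.7,1.6,0],0],
    [[-4.3,2,0],0],
    [[-4.8,2.4,0],0],
    [[-5.3,2.8,0],0],
    [[-5.8,3.2,0],0],
  ],
)

```text
time: 12.22
ee_pos: [0.5141, -0.5329, 0.0774]
tool_rot: [-1.566, 0.008, 3.123]
wrist_force: [12.0, 8.0, 31.9]
grip_width: 0.0446
```

```bash
python3 - <<'E'
from h import *
im=save('scene','s5.png')
cv2.imwrite('pics/s5c.png',cv2.resize(im[80:220,150:310,::-1],None,fx=4,fy=4))
print(ctrl.read_state()['wrist_force'],ctrl.read_state()['ee_pos'])
E
```

```text
[13.09813239  7.24173514 31.95599421] [ 0.51475975 -0.5327681   0.07668621]
```

View pics/s5c.png

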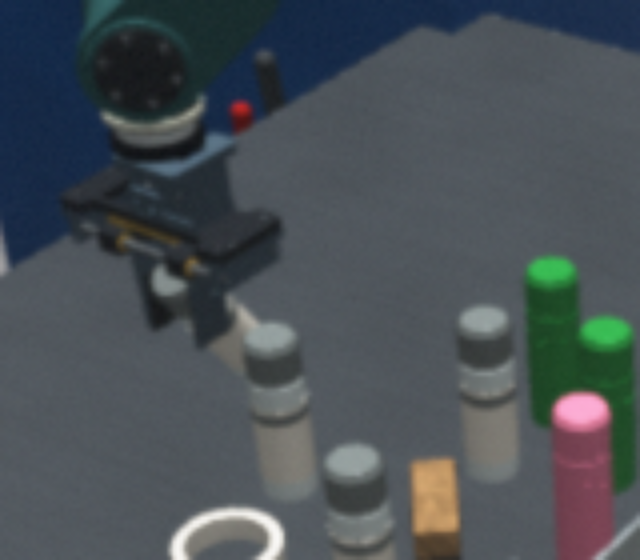

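Call:
carry_out(
  motion=[
    [[-0.6,0.4,0],0],
    [[-1.2,0.9,0],0],
    [[-1.7,1.4,0],0],
    [[-2.2,2,0],0],
    [[-2.6,2.6,0],0],
    [[-3,3.2,0],0],
    [[-3.3,3.9,0],0],
    [[-3.6,4.6,0],0],
    [[-3.8,5.3,0],0],
    [[-4,6,0],0],
    [[-4.1,6.6,0],0],
    [[-4.1,6.8,0],0],
    [[-4.1,6.8,0],0],
  ],
)

```text
time: 13.35
ee_pos: [0.5499, -0.5313, 0.0037]
tool_rot: [-1.571, -0.001, 3.124]
wrist_force: [1.3, -1.2, 1.6]
grip_width: 0.0442
```

```bash
python3 - <<'E'
from h import *
im=save('scene','s6.png')
cv2.imwrite('pics/s6c.png',cv2.resize(im[80:220,150:310,::-1],None,fx=4,fy=4))
save('wrist','w6.png')
print(ctrl.read_state()['wrist_force'],ctrl.read_state()['ee_pos'])
E
```

```text
[ 0.39460384 -0.00555317  0.56044588] [ 0.54971913 -0.53138594  0.00416663]
```

View pics/s6c.png

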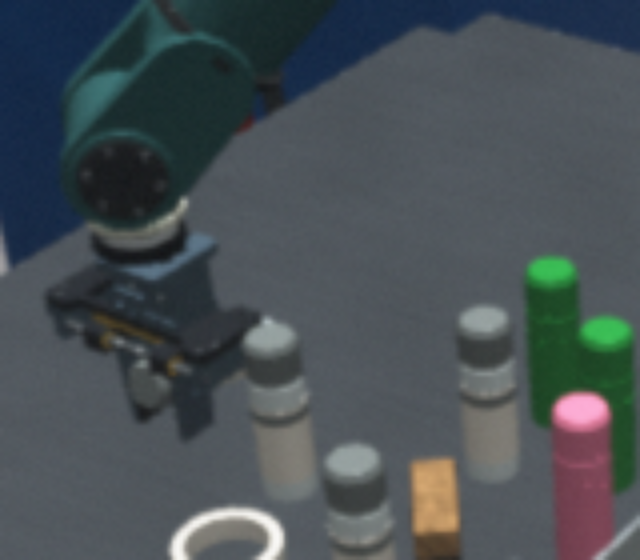

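View pics/w6.png

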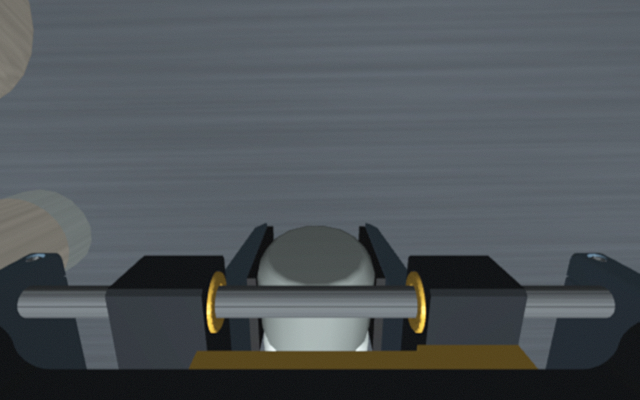

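The can now lies gripped near its cap. I'll open slightly, slide to its middle, grip and lift, and measure the saddles.

Call:
carry_out(
  motion=[
    [[0,0,0],0],
    [[0,0,0],0],
    [[0,0,0],0],
    [[1.5,0,0],0],
    [[3,0,0],0],
    [[4.5,0,0],0],
    [[5.2,0,0],0],
    [[5.2,0,0],0],
    [[5.2,0,0],0],
  ],
  claw=5.6,
)

```text
time: 14.2
ee_pos: [0.4978, -0.531, 0.0047]
tool_rot: [-1.571, 0.0, 3.122]
wrist_force: [0.8, 0.1, -0.1]
grip_width: 0.0561
```

Call:
carry_out(
  motion=[
    [[0,0,0],0],
    [[0,0,0],0],
    [[0,0,0],0],
    [[0,0,0],0],
    [[0,0,0],0],
    [[0,-2,0],0],
    [[0,-6,0],0],
    [[0,-10,0],0],
    [[0,-14,0],0],
    [[0,-18,0],0],
    [[0,-22,0],0],
    [[0,-24,0],0],
    [[0,-24,0],0],
  ],
  claw=0,
)

```text
time: 15.28
ee_pos: [0.4997, -0.5322, 0.2502]
tool_rot: [-1.565, 0.005, 3.124]
wrist_force: [0.0, 0.3, -1.9]
grip_width: 0.0445
```

```bash
python3 - <<'E'
from h import *
im=save('scene','s7.png')
cv2.imwrite('pics/s7c.png',cv2.resize(im[40:180,150:310,::-1],None,fx=4,fy=4))
im=save('top','t7.png')
cv2.imwrite('pics/t7c.png',cv2.resize(im[105:255,130:330,::-1],None,fx=4,fy=4,interpolation=cv2.INTER_CUBIC))
print(ctrl.read_state()['wrist_force'],ctrl.read_state()['ee_pos'])
E
```

```text
[-0.59119058  0.29656626 -3.48130831] [ 0.4980187  -0.53043269  0.24416761]
```

View pics/s7c.png

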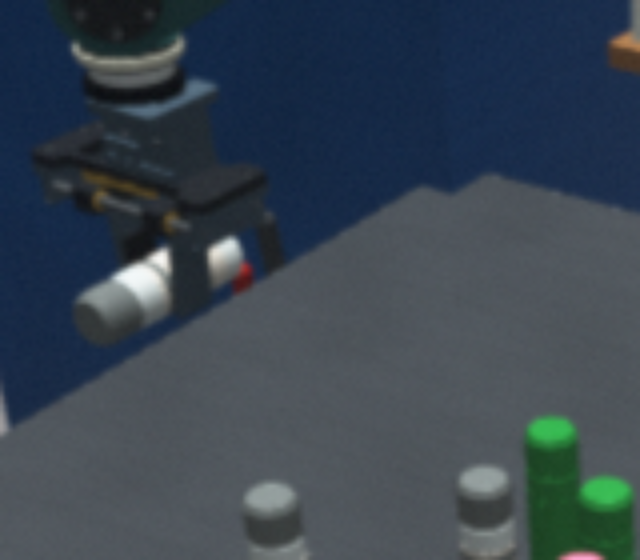

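View pics/t7c.png

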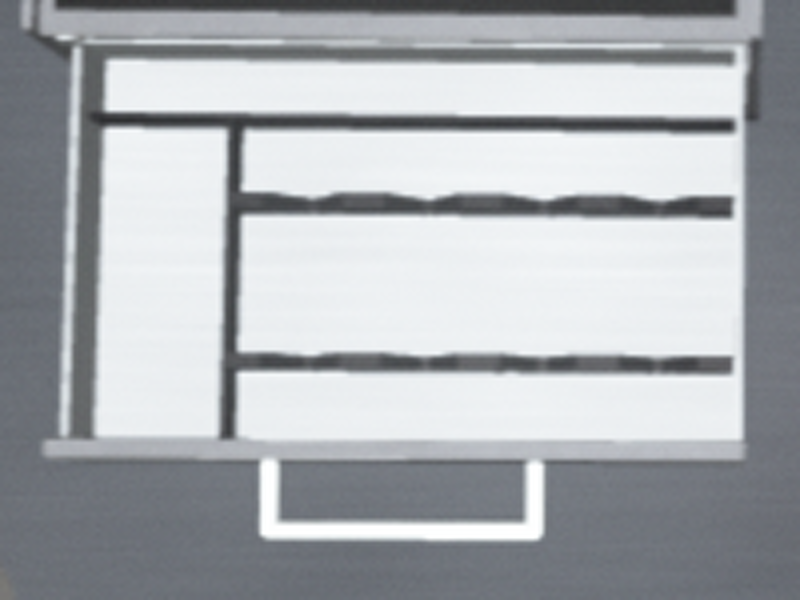

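```bash
python3 - <<'E'
import cv2
im=cv2.imread('pics/s7.png')
cv2.imwrite('pics/s7d.png',cv2.resize(im[175:295,285:475],None,fx=4.2,fy=4.2,interpolation=cv2.INTER_CUBIC))
E
```

```text
(no output)
```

View pics/s7d.png

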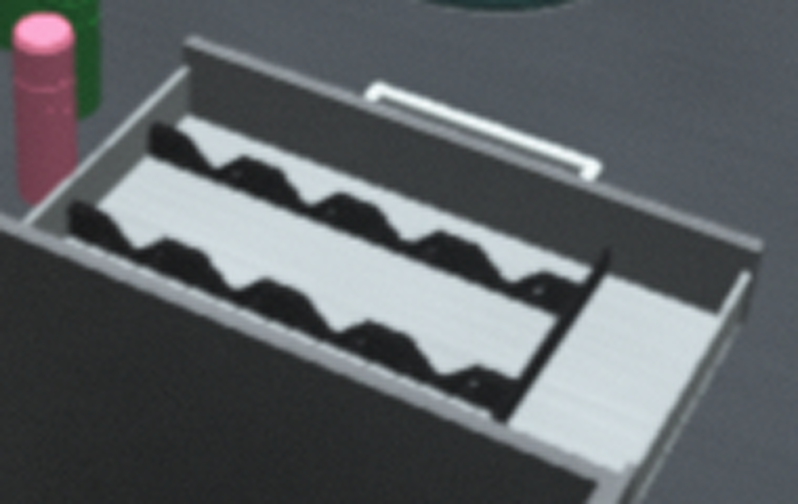

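```bash
cat > fitd.py <<'E'
from h import *
T=viewer.camera_model('top');S=viewer.camera_model('scene')
def pts(q):
    hx,hy,yaw,zf,c,W=q
    def w(x,y,z): return [hx+x*np.cos(yaw)-y*np.sin(yaw),hy+x*np.sin(yaw)+y*np.cos(yaw),z]
    zp=zf+.062; zr=zf+.026
    top=[w(0,.080,.145),w(0,-.080,.145),w(.042,W/2,zp),w(.042,-W/2,zp),w(.054,-W/2,zp)]
    top+=[w(.204,c+y,zr) for y in(.073,0,-.073)]+[w(.104,c+y,zr) for y in(.073,0,-.073)]
    sc=[w(.042,-W/2,zp),w(.042,W/2,zp)]+[w(.104,c+y,zr) for y in(-.073,0,.073)]+[w(.204,c+y,zr) for y in(-.073,0,.073)]
    return np.array(top),np.array(sc)
ot=np.array([(269,531),(536,531),(43,458),(745,459),(745,441),(370,202),(485,203),(600,204),(368,360),(482,362),(597,364)])/4+[130,105]
os_=np.array([(190,38),(762,245),(257,163),(352,202),(450,240),(173,246),(275,290),(375,330)])/4.2+[285,175]
def res(q):
    a,b=pts(q); return np.r_[(proj(T,a)-ot).ravel(),(proj(S,b)-os_).ravel()]
s=least_squares(res,[.452,.18,-.02,.08,-.03,.41],loss='soft_l1')
print(s.x.round(4));print(res(s.x).reshape(-1,2).round(1).tolist())
hx,hy,yaw,zf,c,W=s.x
for i in range(4):
    y=c+(i-1.5)*.073;x=.154
    print('saddle',i,hx+x*np.cos(yaw)-y*np.sin(yaw),hy+x*np.sin(yaw)+y*np.cos(yaw),zf+.035)
E
python3 fitd.py
```

```text
[ 0.4533  0.1836 -0.0198  0.1002 -0.0447  0.4142]
[[-0.6, -0.2], [-0.7, 0.2], [0.2, 0.0], [-0.0, 0.9], [-0.0, 0.3], [-0.7, -0.2], [0.0, -0.2], [0.6, -0.1], [-1.1, 0.3], [0.1, 0.1], [0.9, -0.2], [-0.8, -0.7], [-0.2, -0.7], [-1.2, 0.5], [-0.8, 0.0], [-0.1, 0.2], [0.4, 0.5], [-0.1, -0.2], [1.0, 0.5]]
saddle 0 0.6041691905184303 0.02632224192873081 0.13515029206186496
saddle 1 0.6056142501695586 0.09930793780542078 0.13515029206186496
saddle 2 0.6070593098206869 0.17229363368211076 0.13515029206186496
saddle 3 0.6085043694718152 0.24527932955880072 0.13515029206186496
```

```bash
python3 - <<'E'
from h import *
print(tw(.604,.026,.25,3.122))
E
```

```text
(array([ -9.59,  -0.59, -55.83]), np.float64(0.0015351521324475925))
```

Call:
carry_out(
  motion=[
    [[-0.3,-0.4,-2],0],
    [[-1,-0.6,-5],0],
    [[-1.7,-0.6,-9],0],
    [[-2.3,-0.6,-13],0],
    [[-3,-0.6,-17],0],
    [[-3.7,-0.6,-21],0],
    [[-4.4,-0.6,-25],0],
    [[-5.1,-0.6,-29],0],
    [[-5.8,-0.6,-33],0],
    [[-6.5,-0.6,-37],0],
    [[-7.2,-0.6,-41],0],
    [[-7.9,-0.6,-45],0],
    [[-8.6,-0.6,-49],0],
    [[-9.2,-0.6,-52],0],
    [[-9.6,-0.6,-54.5],0],
    [[-9.6,-0.6,-55.8],0],
    [[-9.6,-0.6,-55.8],0],
    [[-9.6,-0.6,-55.8],0],
    [[-9.6,-0.6,-55.8],0],
  ],
)

```text
time: 16.97
ee_pos: [0.6036, 0.0247, 0.2495]
tool_rot: [-1.571, -0.001, 3.123]
wrist_force: [-0.3, 0.1, -1.8]
grip_width: 0.044
```

```bash
cat > hov.py <<'E'
import sys
from h import *
n=sys.argv[1]
print(tw(.604,.026,.25,3.122),ctrl.read_state()['wrist_force'],ctrl.read_state()['ee_pos'],ctrl.read_state()['grip_width'])
m=viewer.camera_model('wrist')
im=save('wrist',n+'w.png'); save('scene',n+'s.png')
for i in range(4):
  y=-.0447+(i-1.5)*.073
  for x in (.104,.204):
    h=np.array([.4533,.1836]);a=-.0198
    p=[h[0]+x*np.cos(a)-y*np.sin(a),h[1]+x*np.sin(a)+y*np.cos(a),.106]
    print(i,x,proj(m,p).round(0).tolist())
E
python3 hov.py v1
```

```text
(array([-0.04, -0.05, -0.13]), np.float64(0.0010434146318991644)) [-0.2809681   0.14655635 -1.83814872] [0.60357029 0.02471308 0.24951619] 0.043990618142323926
0 0.104 [[313.0, 237.0]]
0 0.204 [[313.0, 133.0]]
1 0.104 [[237.0, 237.0]]
1 0.204 [[230.0, 133.0]]
2 0.104 [[162.0, 237.0]]
2 0.204 [[148.0, 133.0]]
3 0.104 [[87.0, 237.0]]
3 0.204 [[66.0, 132.0]]
```

View pics/v1w.png

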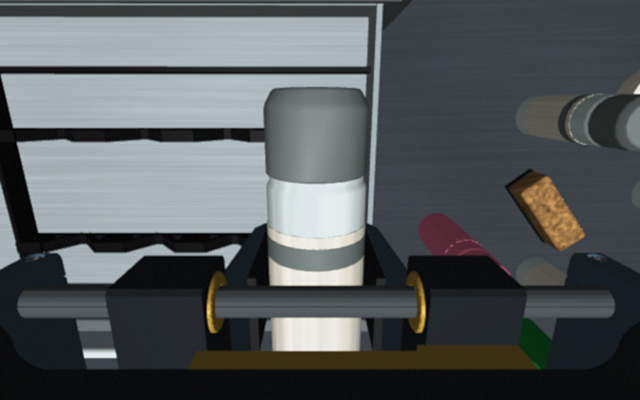

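View pics/v1s.png

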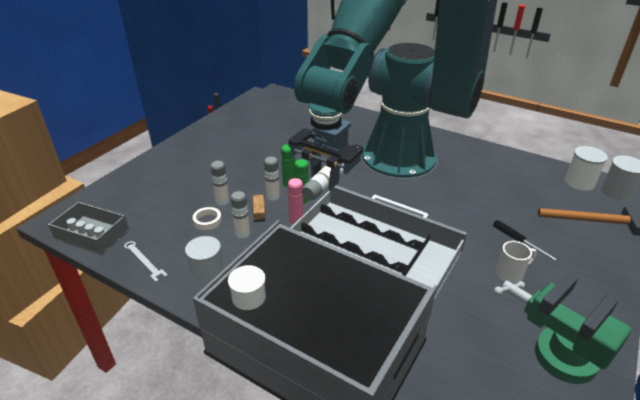

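```bash
python3 - <<'E'
import cv2
im=cv2.imread('pics/v1w.png')
cv2.imwrite('pics/v1c.png',cv2.resize(im[100:260,0:270],None,fx=2.9,fy=2.9,interpolation=cv2.INTER_CUBIC))
E
```

```text
(no output)
```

View pics/v1c.png

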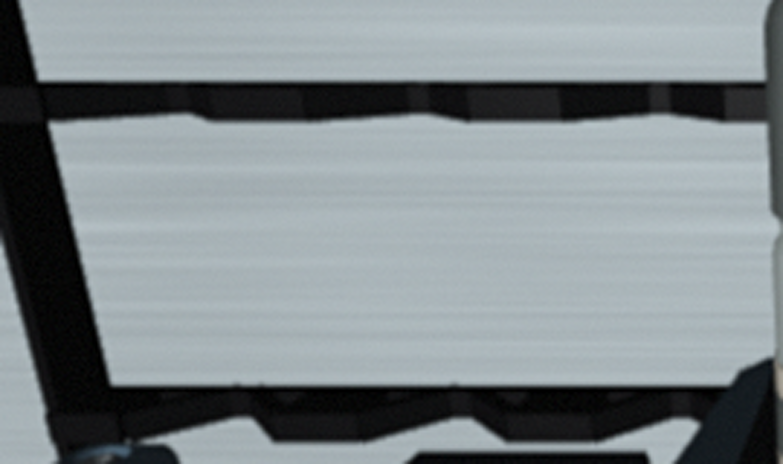

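```bash
cat > fw.py <<'E'
from h import *
m=viewer.camera_model('wrist');a=-.0198
# notch / crest observations rear rib
no=[(3,63.8),(2,144.1),(1,227.2)]; cr=[(2.5,88.0),(1.5,177.6)]
def w(x,y,z):return [.4533+x*np.cos(a)-y*np.sin(a),.1836+x*np.sin(a)+y*np.cos(a),z]
def res(q):
    c,zf=q
    r=[proj(m,w(.204,c+(i-1.5)*.073,zf+.004))[0,0]-u for i,u in no]
    r+=[proj(m,w(.204,c+(i-1.5)*.073,zf+.026))[0,0]-u for i,u in cr]
    return r
s=least_squares(res,[-.0447,.1]);print(s.x,res(s.x))
print(proj(m,w(.204-.005,s.x[0]+.073,s.x[1]+.026)))
c=s.x[0]
for i in range(4): print(i,np.round(w(.154,c+(i-1.5)*.073,s.x[1]+.035),4))
E
python3 fw.py
```

```text
[-0.0420393   0.10204951] [np.float64(-0.7938185757249556), np.float64(1.0438717370946335), np.float64(0.013910500119408198), np.float64(0.6134907091063724), np.float64(-0.8594441173257223)]
[[ 89.70675954 141.65456848]]
0 [0.6043 0.029  0.137 ]
1 [0.6057 0.102  0.137 ]
2 [0.6072 0.175  0.137 ]
3 [0.6086 0.248  0.137 ]
```

Wrist view: rear rib notches at columns 64, 144 and 227, floor about z=0.101, and the saddles 2.7 mm further left than the top camera gave. Saddle0 is at about (0.604, 0.029, 0.137). Lowering the can.

Call:
carry_out(
  motion=[
    [[0,2,-0.4],0],
    [[0,4.5,-0.4],0],
    [[0,7,-0.4],0],
    [[0,9,-0.4],0],
    [[0,11,-0.4],0],
    [[0,12,-0.4],0],
    [[0,12,-0.4],0],
    [[0,12,-0.4],0],
  ],
)

```text
time: 17.73
ee_pos: [0.6044, 0.0289, 0.1307]
tool_rot: [-1.571, -0.0, 3.123]
wrist_force: [-0.1, -0.3, -1.5]
grip_width: 0.0447
```

Call:
carry_out(
  motion=[
    [[0,0.3,0],0],
    [[0,0.6,0],0],
    [[0,0.9,0],0],
    [[0,0.9,0],0],
    [[0,0.9,0],0],
  ],
)

```text
time: 18.15
ee_pos: [0.6044, 0.0295, 0.1216]
tool_rot: [-1.571, 0.0, 3.123]
wrist_force: [0.5, 0.1, -2.3]
grip_width: 0.0446
```

Call:
carry_out(
  motion=[
    [[0,0.2,0],0],
    [[0,0.4,0],0],
    [[0,0.4,0],0],
  ],
)

```text
time: 18.4
ee_pos: [0.6075, 0.0297, 0.1204]
tool_rot: [-1.571, 0.006, 3.123]
wrist_force: [1.3, 1.6, 22.5]
grip_width: 0.0448
```

Call:
carry_out(
  motion=[
    [[0,0.2,0],0],
    [[0,0.3,0],0],
    [[0,0.3,0],0],
  ],
)

```text
time: 18.65
ee_pos: [0.6089, 0.0297, 0.119]
tool_rot: [-1.571, 0.009, 3.123]
wrist_force: [-0.7, 0.2, 36.1]
grip_width: 0.0446
```

Call:
carry_out(
  motion=[
    [[0,-0.4,0],0],
    [[0,-0.4,0],0],
  ],
)

```text
time: 18.82
ee_pos: [0.6052, 0.0296, 0.1197]
tool_rot: [-1.571, 0.002, 3.124]
wrist_force: [0.9, 0.9, -0.3]
grip_width: 0.0443
```

Call:
carry_out(
  motion=[
    [[0,0,0],0],
    [[0,0,0],0],
    [[0,0,0],0],
    [[0,0,0],0],
    [[0,-3,0],0],
    [[0,-6,0],0],
    [[0,-10,0],0],
    [[0,-14,0],0],
    [[0,-15,0],0],
    [[0,-15,0],0],
    [[0,-15,0],0],
  ],
  claw=5.3,
)

```text
time: 19.73
ee_pos: [0.6042, 0.0295, 0.2681]
tool_rot: [-1.571, 0.0, 3.123]
wrist_force: [0.4, 0.0, -0.6]
grip_width: 0.053
```

```bash
python3 - <<'E'
from h import *
print(ctrl.read_state()['ee_pos'])
save('wrist','w8.png')
m=viewer.camera_model('wrist')
print(proj(m,[[.604+.075,.029-.0015,.1595],[.604-.075,.029+.0015,.1595],[.604+.075,.029,.137]]))
E
```

```text
[0.60421887 0.02949904 0.26813598]
[[315.0877745  104.34128142]
 [314.84795929 279.21364056]
 [313.28783129 104.02353729]]
```

View pics/w8.png

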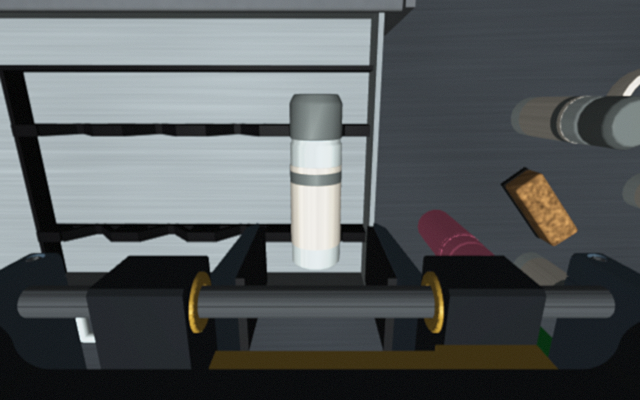

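Can C is seated in saddle0, about 8 mm to the back of centre and well inside tolerance. Next is can D at about (0.458,-0.266).

```bash
python3 - <<'E'
from h import *
print(tw(.458,-.266,.26,3.123))
E
```

```text
(array([14.02,  0.73, 29.81]), np.float64(0.00037846842805899783))
```

Call:
carry_out(
  motion=[
    [[1,0,2],0],
    [[3,0,6],0],
    [[5,0.3,10],0],
    [[7,0.7,14],0],
    [[9,0.7,18],0],
    [[11,0.7,22],0],
    [[13,0.7,26],0],
    [[14,0.7,29],0],
    [[14,0.7,29.8],0],
    [[14,0.7,29.8],0],
    [[14,0.7,29.8],0],
  ],
  claw=6.5,
)

```text
time: 20.7
ee_pos: [0.4579, -0.2662, 0.2596]
tool_rot: [-1.572, -0.002, 3.121]
wrist_force: [0.3, 0.3, -0.0]
grip_width: 0.0649
```

```bash
python3 - <<'E'
from h import *
print(tw(.458,-.266,.106,3.123))
m=viewer.camera_model('wrist')
save('wrist','w9.png')
print(proj(m,[[.458,-.266,.15]]))
E
```

```text
(array([-5.000e-02,  1.536e+01,  1.000e-02]), np.float64(-0.001662942247835808))
[[314.43670355 197.66277523]]
```

View pics/w9.png

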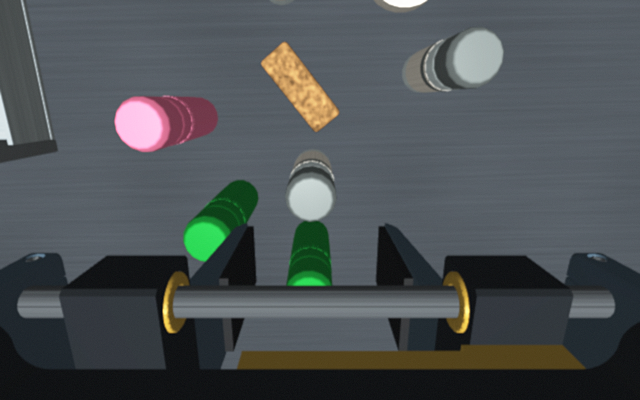

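Call:
carry_out(
  motion=[
    [[0,3,-0.3],0],
    [[0,6,-0.3],0],
    [[0,9,-0.3],0],
    [[0,12,-0.3],0],
    [[0,14.5,-0.3],0],
    [[0,15.3,-0.3],0],
    [[0,15.3,-0.3],0],
    [[0,15.3,-0.3],0],
  ],
)

```text
time: 21.42
ee_pos: [0.4594, -0.2624, 0.1088]
tool_rot: [-1.571, -0.0, 3.124]
wrist_force: [0.8, 0.9, 0.7]
grip_width: 0.0648
```

Call:
carry_out(
  motion=[
    [[0,0,0],0],
    [[0,0,0],0],
    [[0,0,0],0],
    [[0,0,0],0],
    [[0,0,0],0],
    [[0,-1,0],0],
    [[0,-2,0],0],
    [[0,-2,0],0],
  ],
  claw=0,
)

```text
time: 22.08
ee_pos: [0.4599, -0.2635, 0.1307]
tool_rot: [-1.569, 0.002, 3.123]
wrist_force: [0.8, -0.1, -1.7]
grip_width: 0.0448
```

```bash
python3 - <<'E'
from h import *
print(tw(.40,-.53,.106,3.123))
E
```

```text
(array([ 5.51,  2.49, 26.75]), np.float64(0.000363157382582191))
```

Call:
carry_out(
  motion=[
    [[0.5,0,3],0],
    [[1.2,0,6],0],
    [[2,0,9.5],0],
    [[2.8,0,13],0],
    [[3.6,0,16.5],0],
    [[4.4,0,20],0],
    [[5.2,0,23.5],0],
    [[5.5,0,26],0],
    [[5.5,1,26.8],0],
    [[5.5,2,26.8],0],
    [[5.5,2.1,26.8],0],
    [[5.5,2.1,26.8],0],
  ],
)

```text
time: 23.08
ee_pos: [0.3994, -0.5294, 0.1071]
tool_rot: [-1.57, 0.0, 3.124]
wrist_force: [0.0, -1.8, 0.7]
grip_width: 0.0442
```

Call:
carry_out(
  motion=[
    [[-0.7,0,0],0],
    [[-1.3,0,0],0],
    [[-2,0,0],0],
    [[-2.7,0,0],0],
    [[-3.4,0,0],0],
    [[-4,0.1,0],0],
    [[-4.7,0.1,0],0],
    [[-5.4,0.2,0],0],
    [[-6.1,0.4,0],0],
    [[-6.7,0.6,0],0],
    [[-7.3,0.9,0],0],
    [[-7.9,1.1,0],0],
    [[-8.5,1.5,0],0],
    [[-9.1,1.8,0],0],
    [[-9.7,2.2,0],0],
    [[-10.2,2.6,0],0],
    [[-10.7,3,0],0],
    [[-11.2,3.4,0],0],
  ],
)

```text
time: 24.58
ee_pos: [0.5137, -0.5322, 0.0746]
tool_rot: [-1.569, 0.003, 3.123]
wrist_force: [4.8, 1.5, 10.8]
grip_width: 0.0446
```

```bash
python3 - <<'E'
from h import *
im=save('scene','s10.png')
cv2.imwrite('pics/s10c.png',cv2.resize(im[80:220,150:310,::-1],None,fx=3,fy=3))
print(ctrl.read_state()['wrist_force'],ctrl.read_state()['ee_pos'])
E
```

```text
[ 7.72759879  1.56947779 11.13954863] [ 0.51431652 -0.53200469  0.07393426]
```

View pics/s10c.png

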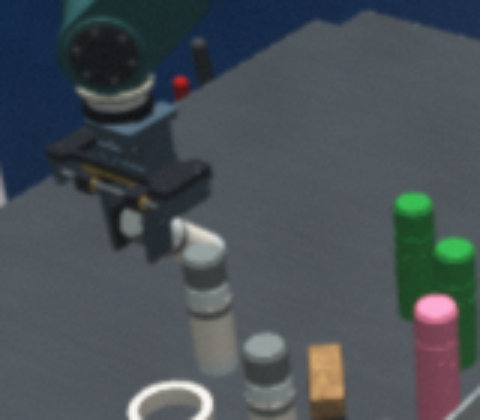

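Call:
carry_out(
  motion=[
    [[-0.6,0.4,0],0],
    [[-1.2,0.9,0],0],
    [[-1.7,1.4,0],0],
    [[-2.2,2,0],0],
    [[-2.6,2.6,0],0],
    [[-3,3.2,0],0],
    [[-3.3,3.9,0],0],
    [[-3.6,4.6,0],0],
    [[-3.8,5.3,0],0],
    [[-4,6,0],0],
    [[-4.1,6.5,0],0],
    [[-4.1,6.8,0],0],
    [[-4.1,6.8,0],0],
  ],
)

```text
time: 25.72
ee_pos: [0.5514, -0.5323, 0.0043]
tool_rot: [-1.572, -0.001, 3.123]
wrist_force: [-1.4, -0.3, 0.3]
grip_width: 0.0444
```

Call:
carry_out(
  motion=[
    [[0,0,0],0],
    [[0,0,0],0],
    [[0,0,0],0],
    [[1.5,0,0],0],
    [[3,0,0],0],
    [[4,0,0],0],
    [[4.4,0,0],0],
    [[4.4,0,0],0],
    [[4.4,0,0],0],
  ],
  claw=5.6,
)

```text
time: 26.47
ee_pos: [0.5081, -0.5322, 0.0057]
tool_rot: [-1.571, 0.0, 3.123]
wrist_force: [0.1, 0.5, -0.1]
grip_width: 0.056
```

```bash
python3 - <<'E'
from h import *
im=save('scene','s11.png')
cv2.imwrite('pics/s11c.png',cv2.resize(im[80:220,150:310,::-1],None,fx=3,fy=3))
save('wrist','w11.png')
print(ctrl.read_state()['wrist_force'],ctrl.read_state()['ee_pos'])
E
```

```text
[0.32528449 0.10449615 0.53942741] [ 0.50861317 -0.5320203   0.00559439]
```

View pics/w11.png

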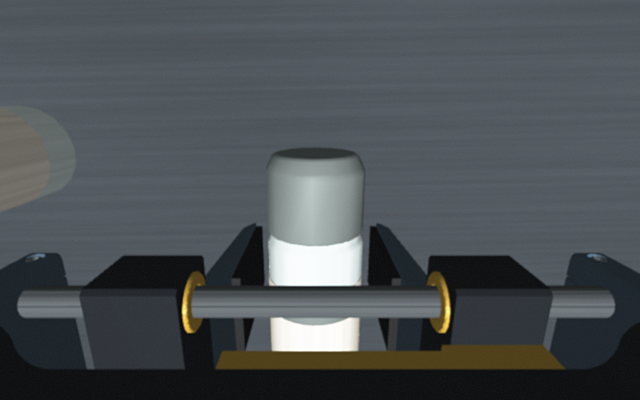

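```bash
python3 - <<'E'
from h import *
m=viewer.camera_model('wrist');p=ctrl.read_state()['ee_pos']
for d in (.05,.06,.07,.08): print(d,proj(m,[p+[d,0,.019+.0225],p+[d,0,.019]]).round(0).tolist())
E
```

```text
0.05 [[311.0, 179.0], [312.0, 168.0]]
0.06 [[311.0, 152.0], [311.0, 145.0]]
0.07 [[310.0, 125.0], [311.0, 121.0]]
0.08 [[309.0, 96.0], [310.0, 97.0]]
```

The cap end is about 60 mm ahead of the TCP, so I'll slide 1.5 cm further, grip and lift.

Call:
carry_out(
  motion=[
    [[1,0,0],0],
    [[1.5,0,0],0],
    [[1.5,0,0],0],
  ],
)

```text
time: 26.82
ee_pos: [0.4919, -0.5313, 0.0051]
tool_rot: [-1.571, -0.001, 3.123]
wrist_force: [0.2, -0.0, -1.1]
grip_width: 0.0563
```

Call:
carry_out(
  motion=[
    [[0,0,0],0],
    [[0,0,0],0],
    [[0,0,0],0],
    [[0,0,0],0],
    [[0,0,0],0],
    [[0,-2,0],0],
    [[0,-6,0],0],
    [[0,-10,0],0],
    [[0,-14,0],0],
    [[0,-18,0],0],
    [[0,-22,0],0],
    [[0,-24,0],0],
    [[0,-24,0],0],
  ],
  claw=0,
)

```text
time: 27.9
ee_pos: [0.4948, -0.5332, 0.2513]
tool_rot: [-1.565, 0.005, 3.124]
wrist_force: [-0.3, -0.6, -1.2]
grip_width: 0.0443
```

```bash
python3 - <<'E'
from h import *
print(tw(.6055,.1025,.25,3.122),ctrl.read_state()['grip_width'])
E
```

```text
(array([ -9.92,  -0.17, -63.76]), np.float64(0.0015206284095761191)) 0.04433977548496568
```

Call:
carry_out(
  motion=[
    [[-0.3,-0.4,-2],0],
    [[-1,-0.5,-5],0],
    [[-1.7,-0.5,-9],0],
    [[-2.3,-0.5,-13],0],
    [[-3,-0.5,-17],0],
    [[-3.7,-0.5,-21],0],
    [[-4.4,-0.5,-25],0],
    [[-5.1,-0.5,-29],0],
    [[-5.8,-0.5,-33],0],
    [[-6.5,-0.5,-37],0],
    [[-7.2,-0.5,-41],0],
    [[-7.9,-0.5,-45],0],
    [[-8.6,-0.5,-49],0],
    [[-9.2,-0.5,-53],0],
    [[-9.8,-0.5,-57],0],
    [[-10.1,-0.5,-61],0],
    [[-10.1,-0.5,-63.6],0],
    [[-10.1,-0.5,-63.6],0],
    [[-10.1,-0.5,-63.6],0],
    [[-10.1,-0.5,-63.6],0],
  ],
)

```text
time: 29.57
ee_pos: [0.6048, 0.1023, 0.2491]
tool_rot: [-1.57, -0.002, 3.124]
wrist_force: [0.3, -1.3, -2.5]
grip_width: 0.0443
```

```bash
python3 - <<'E'
from h import *
print(tw(.6055,.1025,.122,3.122),ctrl.read_state()['grip_width'])
save('wrist','w12.png')
m=viewer.camera_model('wrist');p=ctrl.read_state()['ee_pos']
for d in (.06,.07,.08,.09): print(d,proj(m,[p+[d,0,.019]]).round(0).tolist())
E
```

```text
(array([-0.1 , 12.7 , -0.02]), np.float64(0.0018925294981859686)) 0.04434959472155887
0.06 [[311.0, 145.0]]
0.07 [[311.0, 121.0]]
0.08 [[310.0, 97.0]]
0.09 [[310.0, 71.0]]
```

View pics/w12.png

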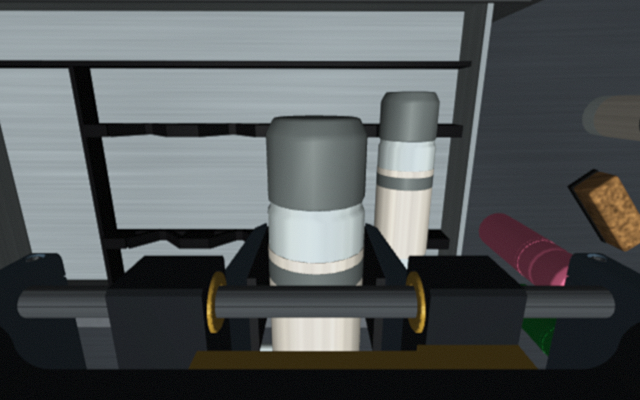

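Cap end is about 72 mm ahead of the TCP, so the can is well centred. Lowering into saddle1.

Call:
carry_out(
  motion=[
    [[0,2,0],0],
    [[0,4.5,0],0],
    [[0,7,0],0],
    [[0,9,0],0],
    [[0,11,0],0],
    [[0,12,0],0],
    [[0,12.5,0],0],
    [[0,12.8,0],0],
    [[0,12.8,0],0],
    [[0,12.8,0],0],
  ],
)

```text
time: 30.45
ee_pos: [0.6062, 0.1023, 0.1233]
tool_rot: [-1.571, 0.001, 3.123]
wrist_force: [-0.5, 0.2, -2.3]
grip_width: 0.0447
```

Call:
carry_out(
  motion=[
    [[0,0,0],0],
    [[0,0,0],0],
    [[0,0,0],0],
    [[0,0,0],0],
    [[0,-3,0],0],
    [[0,-6,0],0],
    [[0,-10,0],0],
    [[0,-14,0],0],
    [[0,-15,0],0],
    [[0,-15,0],0],
    [[0,-15,0],0],
  ],
  claw=5.4,
)

```text
time: 31.37
ee_pos: [0.6056, 0.1025, 0.2725]
tool_rot: [-1.571, 0.001, 3.123]
wrist_force: [-0.2, 0.8, -0.5]
grip_width: 0.0538
```

```bash
python3 - <<'E'
from h import *
save('wrist','w13.png');save('top','t13.png')
print(tw(.565,-.391,.26,3.123))
E
```

```text
(array([ 3.08,  1.09, 49.4 ]), np.float64(0.0004276924601978038))
```

View pics/w13.png

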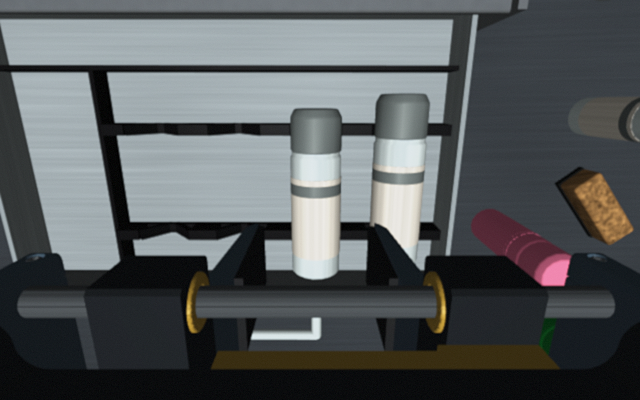

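View pics/t13.png

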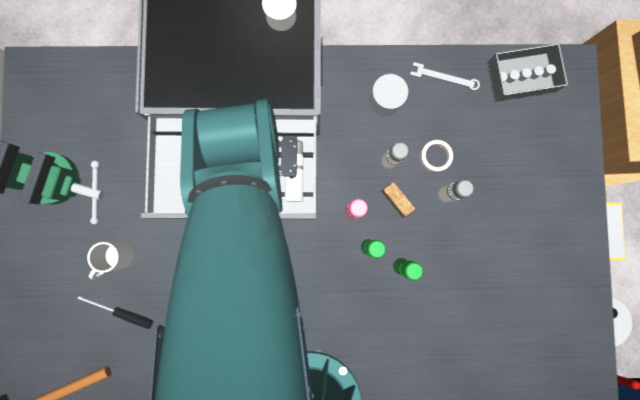

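Two cans are seated. Next is can B.

Call:
carry_out(
  motion=[
    [[0.2,0.3,2],0],
    [[0.5,1.1,6],0],
    [[0.8,1.1,10],0],
    [[1,1.1,14],0],
    [[1.2,1.1,18],0],
    [[1.5,1.1,22],0],
    [[1.8,1.1,26],0],
    [[2,1.1,30],0],
    [[2.3,1.1,34],0],
    [[2.5,1.1,38],0],
    [[2.7,1.1,42],0],
    [[3,1.1,46],0],
    [[3.1,1.1,49],0],
    [[3.1,1.1,49.4],0],
    [[3.1,1.1,49.4],0],
    [[3.1,1.1,49.4],0],
  ],
  claw=6.5,
)

```text
time: 32.8
ee_pos: [0.5651, -0.3902, 0.2597]
tool_rot: [-1.572, -0.002, 3.123]
wrist_force: [-0.0, 0.6, -0.4]
grip_width: 0.065
```

```bash
python3 - <<'E'
from h import *
print(tw(.565,-.391,.107,3.123))
m=viewer.camera_model('wrist')
save('wrist','w14.png')
print(proj(m,[[.565,-.391,.15]]))
for d in spotter.cut_out('tape','wrist'): print(d['p'],d['rect'])
E
```

```text
(array([-0.02, 15.27,  0.1 ]), np.float64(-5.2853419783449596e-05))
[[315.57464831 197.91039512]]
0.89 [290.5, 77.2, 77.7, 86.5]
```

View pics/w14.png

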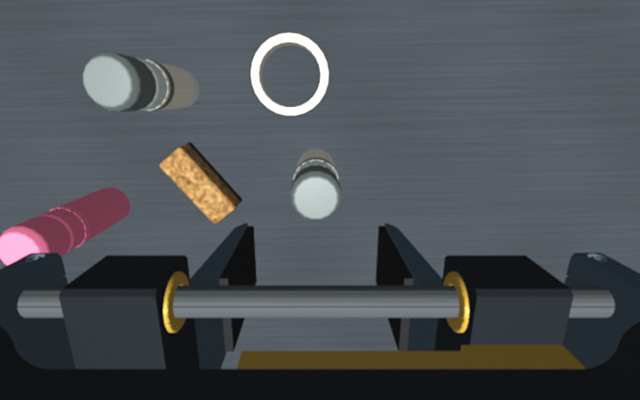

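Call:
carry_out(
  motion=[
    [[0,3,0.1],0],
    [[0,6,0.1],0],
    [[0,9,0.1],0],
    [[0,12,0.1],0],
    [[0,14.5,0.1],0],
    [[0,15.3,0.1],0],
    [[0,15.3,0.1],0],
    [[0,15.3,0.1],0],
  ],
)

```text
time: 33.57
ee_pos: [0.5662, -0.3915, 0.1093]
tool_rot: [-1.571, 0.0, 3.124]
wrist_force: [0.4, -0.3, -1.1]
grip_width: 0.065
```

Call:
carry_out(
  motion=[
    [[0,0,0],0],
    [[0,0,0],0],
    [[0,0,0],0],
    [[0,0,0],0],
    [[0,0,0],0],
    [[0,-1,0],0],
    [[0,-2,0],0],
    [[0,-2,0],0],
  ],
  claw=0,
)

```text
time: 34.23
ee_pos: [0.5665, -0.3926, 0.1311]
tool_rot: [-1.569, 0.002, 3.123]
wrist_force: [0.1, -0.8, -1.2]
grip_width: 0.0446
```

```bash
python3 - <<'E'
from h import *
print(tw(.40,-.53,.107,3.123))
E
```

```text
(array([16.41,  2.39, 14.04]), np.float64(0.0003407117248177549))
```

Call:
carry_out(
  motion=[
    [[2,0,2],0],
    [[5,0,4],0],
    [[8,0,6.5],0],
    [[11,0,9],0],
    [[13.5,0,11.5],0],
    [[16,0,13.5],0],
    [[16.4,0,14],0],
    [[16.4,1,14],0],
    [[16.4,2,14],0],
    [[16.4,2.1,14],0],
    [[16.4,2.1,14],0],
  ],
)

```text
time: 35.15
ee_pos: [0.4002, -0.528, 0.1068]
tool_rot: [-1.571, -0.0, 3.125]
wrist_force: [-2.0, 0.3, 6.0]
grip_width: 0.0448
```

Call:
carry_out(
  motion=[
    [[-0.7,0,0],0],
    [[-1.3,0,0],0],
    [[-2,0,0],0],
    [[-2.7,0,0],0],
    [[-3.4,0,0],0],
    [[-4,0.1,0],0],
    [[-4.7,0.1,0],0],
    [[-5.4,0.2,0],0],
    [[-6.1,0.4,0],0],
    [[-6.7,0.6,0],0],
    [[-7.3,0.9,0],0],
    [[-7.9,1.1,0],0],
    [[-8.5,1.5,0],0],
    [[-9.1,1.8,0],0],
    [[-9.7,2.2,0],0],
    [[-10.2,2.6,0],0],
    [[-10.7,3,0],0],
    [[-11.2,3.4,0],0],
  ],
)

```text
time: 36.65
ee_pos: [0.5143, -0.5303, 0.0741]
tool_rot: [-1.569, 0.003, 3.125]
wrist_force: [5.6, 1.3, 11.7]
grip_width: 0.0445
```

Call:
carry_out(
  motion=[
    [[-0.6,0.4,0],0],
    [[-1.2,0.9,0],0],
    [[-1.7,1.4,0],0],
    [[-2.2,2,0],0],
    [[-2.6,2.6,0],0],
    [[-3,3.2,0],0],
    [[-3.3,3.9,0],0],
    [[-3.6,4.6,0],0],
    [[-3.8,5.3,0],0],
    [[-4,6,0],0],
    [[-4.1,6.5,0],0],
    [[-4.1,6.8,0],0],
    [[-4.1,6.8,0],0],
  ],
)

```text
time: 37.73
ee_pos: [0.5515, -0.5312, 0.0043]
tool_rot: [-1.572, -0.001, 3.123]
wrist_force: [0.2, 0.1, 0.7]
grip_width: 0.0443
```

```bash
python3 - <<'E'
from h import *
im=save('scene','s15.png')
cv2.imwrite('pics/s15c.png',cv2.resize(im[80:220,150:310,::-1],None,fx=3,fy=3))
print(ctrl.read_state()['wrist_force'],ctrl.read_state()['ee_pos'])
E
```

```text
[0.05452772 0.64825383 0.60186147] [ 0.5514509  -0.53129835  0.00469007]
```

View pics/s15c.png

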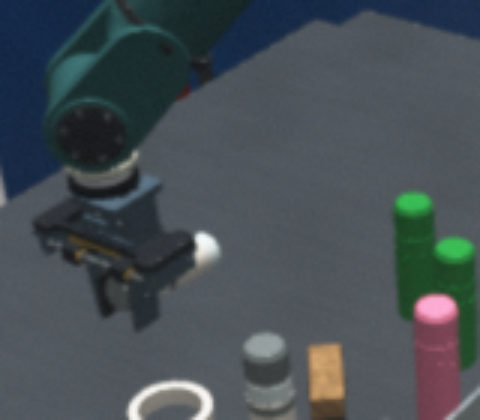

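Lying and gripped at the cap end, as before. Sliding back 5.9 cm to the middle and lifting.

Call:
carry_out(
  motion=[
    [[0,0,0],0],
    [[0,0,0],0],
    [[0,0,0],0],
    [[1.5,0,0],0],
    [[3,0,0],0],
    [[4.5,0,0],0],
    [[5.8,0,0],0],
    [[5.8,0,0],0],
    [[5.8,0,0],0],
  ],
  claw=5.6,
)

```text
time: 38.53
ee_pos: [0.4933, -0.5309, 0.0056]
tool_rot: [-1.571, 0.0, 3.122]
wrist_force: [-0.6, -0.0, 0.7]
grip_width: 0.0562
```

Call:
carry_out(
  motion=[
    [[0,0,0],0],
    [[0,0,0],0],
    [[0,0,0],0],
    [[0,0,0],0],
    [[0,0,0],0],
    [[0,-2,0],0],
    [[0,-6,0],0],
    [[0,-10,0],0],
    [[0,-14,0],0],
    [[0,-18,0],0],
    [[0,-22,0],0],
    [[0,-24,0],0],
    [[0,-24,0],0],
    [[0,-24,0],0],
  ],
  claw=0,
)

```text
time: 39.7
ee_pos: [0.4944, -0.5307, 0.2462]
tool_rot: [-1.57, 0.001, 3.124]
wrist_force: [-0.7, 0.4, -2.0]
grip_width: 0.0444
```

```bash
python3 - <<'E'
from h import *
print(tw(.607,.1755,.25,3.122),ctrl.read_state()['grip_width'])
E
```

```text
(array([ -9.99,  -0.45, -70.81]), np.float64(0.0015485074266488041)) 0.04444064627924262
```

Call:
carry_out(
  motion=[
    [[-0.3,-0.4,-2],0],
    [[-1,-0.5,-6],0],
    [[-1.7,-0.5,-10],0],
    [[-2.3,-0.5,-14],0],
    [[-3,-0.5,-18],0],
    [[-3.7,-0.5,-22],0],
    [[-4.4,-0.5,-26],0],
    [[-5,-0.5,-30],0],
    [[-5.6,-0.5,-34],0],
    [[-6.2,-0.5,-38],0],
    [[-6.8,-0.5,-42],0],
    [[-7.4,-0.5,-46],0],
    [[-8,-0.5,-50],0],
    [[-8.6,-0.5,-54],0],
    [[-9.2,-0.5,-58],0],
    [[-9.8,-0.5,-62],0],
    [[-10,-0.5,-66],0],
    [[-10,-0.5,-69],0],
    [[-10,-0.5,-70.8],0],
    [[-10,-0.5,-70.8],0],
  ],
)

```text
time: 41.37
ee_pos: [0.6054, 0.1788, 0.2481]
tool_rot: [-1.57, -0.003, 3.126]
wrist_force: [-0.1, 0.0, -1.6]
grip_width: 0.0442
```

Call:
carry_out(
  motion=[
    [[0,0,0],0],
    [[0,0,0],0],
  ],
)

```text
time: 41.53
ee_pos: [0.6061, 0.175, 0.249]
tool_rot: [-1.57, -0.002, 3.124]
wrist_force: [-0.4, -0.6, -2.1]
grip_width: 0.0445
```

```bash
python3 - <<'E'
from h import *
print(tw(.607,.1755,.122,3.122),ctrl.read_state()['grip_width'])
save('wrist','w16.png')
m=viewer.camera_model('wrist');p=ctrl.read_state()['ee_pos']
for d in (.06,.07,.08,.09): print(d,proj(m,[p+[d,0,.019]]).round(0).tolist())
E
```

```text
(array([-0.12, 12.7 , -0.06]), np.float64(0.0015639107817007059)) 0.044482432601508304
0.06 [[311.0, 145.0]]
0.07 [[311.0, 121.0]]
0.08 [[310.0, 97.0]]
0.09 [[309.0, 71.0]]
```

View pics/w16.png

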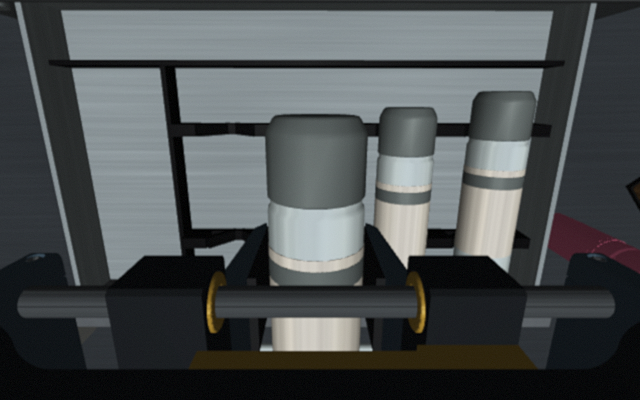

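Call:
carry_out(
  motion=[
    [[0,2,0],0],
    [[0,4.5,0],0],
    [[0,7,0],0],
    [[0,9,0],0],
    [[0,11,0],0],
    [[0,12,0],0],
    [[0,12.5,0],0],
    [[0,12.8,0],0],
    [[0,12.8,0],0],
    [[0,12.8,0],0],
  ],
)

```text
time: 42.42
ee_pos: [0.6076, 0.1754, 0.1234]
tool_rot: [-1.571, 0.001, 3.123]
wrist_force: [0.8, -0.5, -1.0]
grip_width: 0.0444
```

Call:
carry_out(
  motion=[
    [[0,0,0],0],
    [[0,0,0],0],
    [[0,0,0],0],
    [[0,0,0],0],
    [[0,-3,0],0],
    [[0,-6,0],0],
    [[0,-10,0],0],
    [[0,-14,0],0],
    [[0,-15,0],0],
    [[0,-15,0],0],
    [[0,-15,0],0],
  ],
  claw=5.4,
)

```text
time: 43.33
ee_pos: [0.607, 0.1755, 0.2724]
tool_rot: [-1.571, 0.001, 3.123]
wrist_force: [0.0, 0.1, -0.2]
grip_width: 0.0536
```

```bash
python3 - <<'E'
from h import *
save('wrist','w17.png')
print(tw(.658,-.235,.27,3.123))
E
```

```text
(array([-5.91,  0.13, 40.93]), np.float64(0.00038878797389108044))
```

View pics/w17.png

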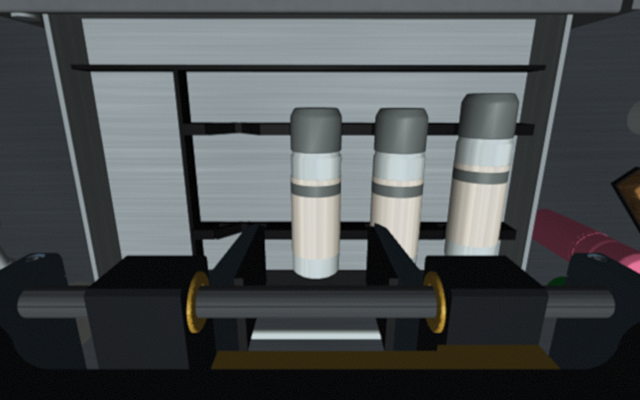

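Three are seated. Now can A.

Call:
carry_out(
  motion=[
    [[-0.3,0,2],0],
    [[-1,0,6],0],
    [[-1.6,0.1,10],0],
    [[-2.2,0.1,14],0],
    [[-2.8,0.1,18],0],
    [[-3.4,0.1,22],0],
    [[-4,0.1,26],0],
    [[-4.6,0.1,30],0],
    [[-5.2,0.1,34],0],
    [[-5.8,0.1,38],0],
    [[-5.9,0.1,40.9],0],
    [[-5.9,0.1,40.9],0],
    [[-5.9,0.1,40.9],0],
  ],
  claw=6.5,
)

```text
time: 44.47
ee_pos: [0.6575, -0.2357, 0.2689]
tool_rot: [-1.572, -0.003, 3.121]
wrist_force: [-0.3, -0.0, 0.1]
grip_width: 0.0648
```

```bash
python3 - <<'E'
from h import *
print(tw(.658,-.235,.107,3.123))
m=viewer.camera_model('wrist')
save('wrist','w18.png')
print(proj(m,[[.658,-.235,.15]]))
E
```

```text
(array([-0.09, 16.19, -0.05]), np.float64(-0.0018702178096217104))
[[313.8721418  194.26516163]]
```

View pics/w18.png

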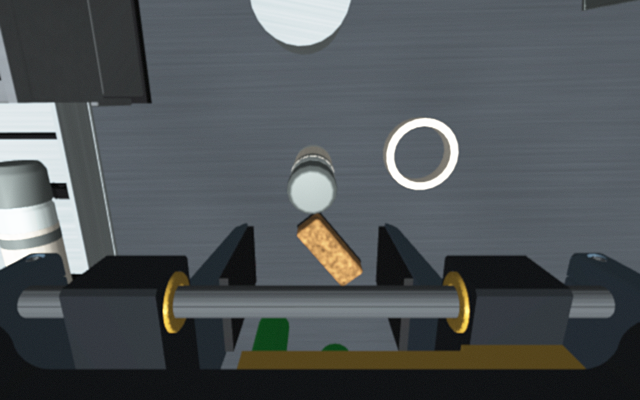

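Call:
carry_out(
  motion=[
    [[-0.4,3,-0.1],0],
    [[-0.4,6,-0.1],0],
    [[-0.4,9,-0.1],0],
    [[-0.4,12,-0.1],0],
    [[-0.4,15,-0.1],0],
    [[-0.4,16.1,-0.1],0],
    [[-0.4,16.1,-0.1],0],
    [[-0.4,16.1,-0.1],0],
  ],
)

```text
time: 45.18
ee_pos: [0.6627, -0.2329, 0.1107]
tool_rot: [-1.571, -0.001, 3.124]
wrist_force: [-0.5, 0.4, 1.1]
grip_width: 0.0651
```

Call:
carry_out(
  motion=[
    [[0,0,0],0],
    [[0,0,0],0],
    [[0,0,0],0],
    [[0,0,0],0],
    [[0,0,0],0],
    [[0,-2,0],0],
    [[0,-4,0],0],
    [[0,-6,0],0],
    [[0,-6,0],0],
    [[0,-6,0],0],
  ],
  claw=0,
)

```text
time: 46.02
ee_pos: [0.663, -0.2339, 0.1713]
tool_rot: [-1.57, 0.002, 3.123]
wrist_force: [1.3, 0.8, -3.1]
grip_width: 0.0445
```

```bash
python3 - <<'E'
from h import *
print(tw(.40,-.53,.107,3.123))
E
```

```text
(array([25.76,  6.4 , 30.09]), np.float64(0.0003194608520371567))
```

Call:
carry_out(
  motion=[
    [[1,0,1.5],0],
    [[3,0,4],0],
    [[5.5,0,6.5],0],
    [[8,0,9.5],0],
    [[10.5,0,12.5],0],
    [[13,0,15.5],0],
    [[15.5,0,18.5],0],
    [[18,0,21.5],0],
    [[20.5,0,24.5],0],
    [[23,0,27],0],
    [[25,0,29],0],
    [[25.7,0,30],0],
    [[25.7,2,30],0],
    [[25.7,4,30],0],
    [[25.7,5.5,30],0],
    [[25.7,6.1,30],0],
    [[25.7,6.1,30],0],
  ],
)

```text
time: 47.43
ee_pos: [0.4005, -0.5282, 0.1082]
tool_rot: [-1.572, -0.001, 3.124]
wrist_force: [0.0, -0.4, -2.6]
grip_width: 0.0446
```

Call:
carry_out(
  motion=[
    [[-0.7,0,0],0],
    [[-1.3,0,0],0],
    [[-2,0,0],0],
    [[-2.7,0,0],0],
    [[-3.4,0,0],0],
    [[-4,0.1,0],0],
    [[-4.7,0.1,0],0],
    [[-5.4,0.2,0],0],
    [[-6.1,0.4,0],0],
    [[-6.7,0.6,0],0],
    [[-7.3,0.9,0],0],
    [[-7.9,1.1,0],0],
    [[-8.5,1.5,0],0],
    [[-9.1,1.8,0],0],
    [[-9.7,2.2,0],0],
    [[-10.2,2.6,0],0],
    [[-10.7,3,0],0],
    [[-11.2,3.4,0],0],
  ],
)

```text
time: 48.93
ee_pos: [0.5173, -0.5333, 0.0809]
tool_rot: [-1.565, 0.008, 3.122]
wrist_force: [12.7, 7.6, 35.3]
grip_width: 0.0451
```

```bash
python3 - <<'E'
from h import *
im=save('scene','s19.png')
cv2.imwrite('pics/s19c.png',cv2.resize(im[80:220,150:310,::-1],None,fx=3,fy=3))
print(ctrl.read_state()['wrist_force'],ctrl.read_state()['ee_pos'])
E
```

```text
[12.35880876  8.20269045 35.43459551] [ 0.51796485 -0.53305661  0.08025148]
```

View pics/s19c.png

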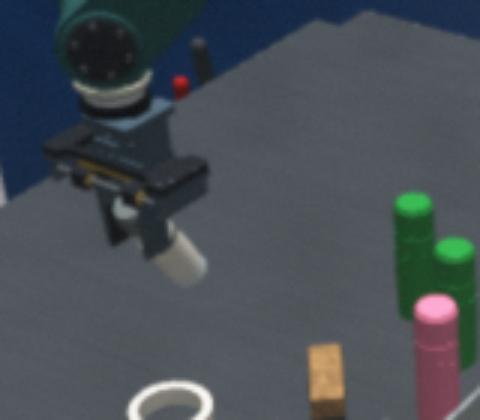

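Call:
carry_out(
  motion=[
    [[-0.6,0.4,0],0],
    [[-1.2,0.9,0],0],
    [[-1.7,1.4,0],0],
    [[-2.2,2,0],0],
    [[-2.6,2.6,0],0],
    [[-3,3.2,0],0],
    [[-3.3,3.9,0],0],
    [[-3.6,4.6,0],0],
    [[-3.8,5.3,0],0],
    [[-4,6,0],0],
    [[-4.1,6.5,0],0],
    [[-4.1,6.8,0],0],
    [[-4.1,6.8,0],0],
  ],
)

```text
time: 50.07
ee_pos: [0.553, -0.5315, 0.0068]
tool_rot: [-1.571, -0.001, 3.124]
wrist_force: [0.6, -0.9, 2.1]
grip_width: 0.0445
```

Call:
carry_out(
  motion=[
    [[0,0,0],0],
    [[0,0,0],0],
    [[0,0,0],0],
    [[1.5,0,0],0],
    [[3,0,0],0],
    [[4.4,0,0],0],
    [[4.8,0,0],0],
    [[4.8,0,0],0],
    [[4.8,0,0],0],
  ],
  claw=5.6,
)

```text
time: 50.82
ee_pos: [0.505, -0.5311, 0.0077]
tool_rot: [-1.571, 0.0, 3.123]
wrist_force: [-0.7, -0.6, 0.8]
grip_width: 0.056
```

```bash
python3 - <<'E'
from h import *
im=save('scene','s20.png')
cv2.imwrite('pics/s20c.png',cv2.resize(im[80:220,150:310,::-1],None,fx=3,fy=3))
save('wrist','w20.png')
print(ctrl.read_state()['wrist_force'],ctrl.read_state()['ee_pos'])
E
```

```text
[-0.4093398  -0.36916898  0.10697762] [ 0.50561124 -0.53099729  0.00760525]
```

View pics/w20.png

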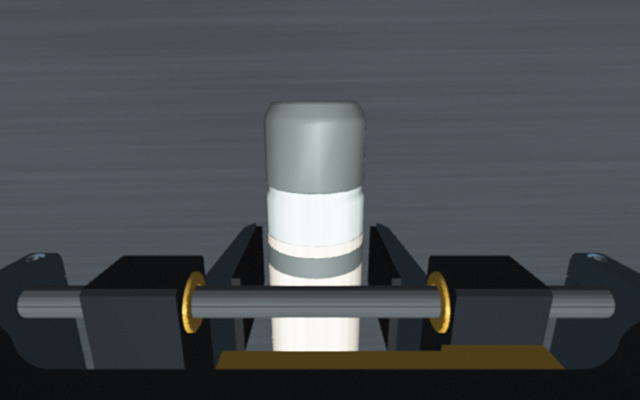

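View pics/s20c.png

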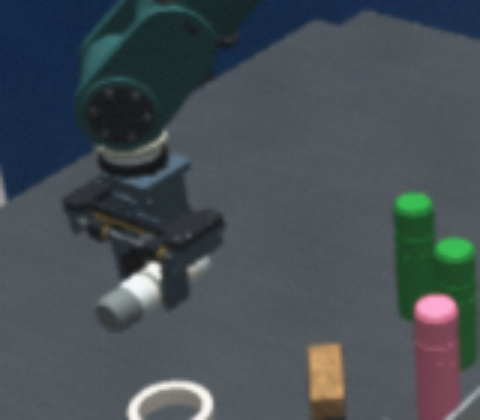

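Centred within about 3 mm. Gripping and lifting, then on to saddle3.

Call:
carry_out(
  motion=[
    [[0,0.2,0],0],
    [[0,0.2,0],0],
    [[0,0.2,0],0],
  ],
)

```text
time: 51.17
ee_pos: [0.5053, -0.5306, 0.0052]
tool_rot: [-1.571, -0.0, 3.124]
wrist_force: [0.5, -0.1, 0.1]
grip_width: 0.056
```

Call:
carry_out(
  motion=[
    [[0,0,0],0],
    [[0,0,0],0],
    [[0,0,0],0],
    [[0,0,0],0],
    [[0,0,0],0],
    [[0,-2,0],0],
    [[0,-6,0],0],
    [[0,-10,0],0],
    [[0,-14,0],0],
    [[0,-18,0],0],
    [[0,-22,0],0],
    [[0,-24,0],0],
    [[0,-24,0],0],
    [[0,-24,0],0],
  ],
  claw=0,
)

```text
time: 52.33
ee_pos: [0.5052, -0.531, 0.2461]
tool_rot: [-1.57, 0.001, 3.123]
wrist_force: [-0.2, 0.3, -3.6]
grip_width: 0.044
```

```bash
python3 - <<'E'
from h import *
print(tw(.6085,.2485,.25,3.122),ctrl.read_state()['grip_width'])
E
```

```text
(array([ -8.91,  -0.47, -78.12]), np.float64(0.0013625025198056306)) 0.044027792379560116
```

Call:
carry_out(
  motion=[
    [[-0.3,-0.4,-2],0],
    [[-1,-0.5,-6],0],
    [[-1.5,-0.5,-10],0],
    [[-2,-0.5,-14],0],
    [[-2.5,-0.5,-18],0],
    [[-3,-0.5,-22],0],
    [[-3.5,-0.5,-26],0],
    [[-4,-0.5,-30],0],
    [[-4.5,-0.5,-34],0],
    [[-5,-0.5,-38],0],
    [[-5.5,-0.5,-42],0],
    [[-6,-0.5,-46],0],
    [[-6.5,-0.5,-50],0],
    [[-7,-0.5,-54],0],
    [[-7.5,-0.5,-58],0],
    [[-8,-0.5,-62],0],
    [[-8.5,-0.5,-66],0],
    [[-8.9,-0.5,-70],0],
    [[-8.9,-0.5,-74],0],
    [[-8.9,-0.5,-77],0],
  ],
)

```text
time: 54.0
ee_pos: [0.6064, 0.2403, 0.2479]
tool_rot: [-1.57, -0.003, 3.124]
wrist_force: [-0.2, 0.5, -2.0]
grip_width: 0.0444
```

Call:
carry_out(
  motion=[
    [[0,0,-1],0],
    [[0,0,-1.1],0],
    [[0,0,-1.1],0],
    [[0,0,-1.1],0],
  ],
)

```text
time: 54.33
ee_pos: [0.6077, 0.2474, 0.2493]
tool_rot: [-1.57, -0.002, 3.123]
wrist_force: [-0.1, -0.7, -2.5]
grip_width: 0.0446
```

```bash
python3 - <<'E'
from h import *
print(tw(.6085,.2485,.122,3.122),ctrl.read_state()['grip_width'])
save('wrist','w21.png')
E
```

```text
(array([-0.1 , 12.73, -0.12]), np.float64(0.0009593982643516519)) 0.04460963155265941
```

View pics/w21.png

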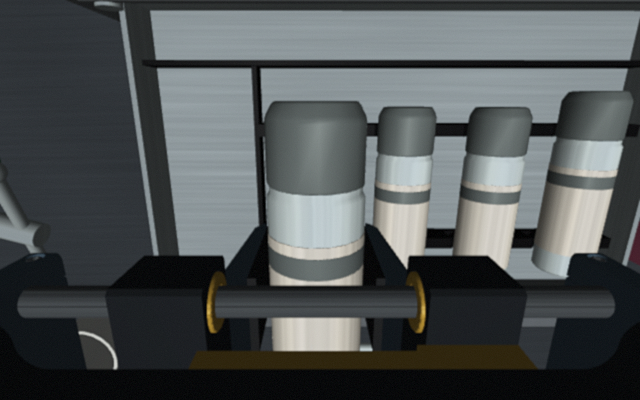

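Call:
carry_out(
  motion=[
    [[-0.1,2,-0.1],0],
    [[-0.1,4.5,-0.1],0],
    [[-0.1,7,-0.1],0],
    [[-0.1,9,-0.1],0],
    [[-0.1,11,-0.1],0],
    [[-0.1,12,-0.1],0],
    [[-0.1,12.5,-0.1],0],
    [[-0.1,12.8,-0.1],0],
    [[-0.1,12.8,-0.1],0],
    [[-0.1,12.8,-0.1],0],
  ],
)

```text
time: 55.22
ee_pos: [0.6099, 0.2494, 0.1234]
tool_rot: [-1.571, 0.001, 3.123]
wrist_force: [0.0, 0.2, -1.6]
grip_width: 0.0442
```

Call:
carry_out(
  motion=[
    [[0,0,0],0],
    [[0,0,0],0],
    [[0,0,0],0],
    [[0,0,0],0],
    [[0,-3,0],0],
    [[0,-6,0],0],
    [[0,-10,0],0],
    [[0,-14,0],0],
    [[0,-15,0],0],
    [[0,-15,0],0],
    [[0,-15,0],0],
  ],
  claw=5.3,
)

```text
time: 56.13
ee_pos: [0.6094, 0.2495, 0.2727]
tool_rot: [-1.571, 0.001, 3.123]
wrist_force: [-1.0, -0.0, -1.0]
grip_width: 0.0533
```

```bash
python3 - <<'E'
from h import *
save('wrist','w22.png'); im=save('top','t22.png')
m=viewer.camera_model('top')
for d in spotter.cut_out('block','top'):
  b=cv2.minAreaRect(np.argwhere(d['mask'])[:,::-1].astype(np.float32)); box=cv2.boxPoints(b)
  print(d['p'],d['rect'],unproj(m,[b[0]],.038),unproj(m,box,.038)[:,:2].round(3).tolist())
for d in spotter.cut_out('tape','top'): print(d['p'],d['rect'],unproj(m,[d['rect'][:2]],.02))
E
```

```text
0.83 [399.2, 201.8, 33.7, 36.3] [[ 0.54847284 -0.24959271  0.038     ]] [[0.573, -0.204], [0.599, -0.237], [0.524, -0.295], [0.498, -0.262]]
0.46 [203.5, 190.6, 21.4, 27.2] [[0.58286988 0.27399668 0.038     ]] [[0.55, 0.301], [0.621, 0.296], [0.616, 0.247], [0.545, 0.252]]
0.88 [436.7, 155.1, 30.0, 31.6] [[ 0.67277173 -0.36373826  0.02      ]]
0.56 [248.2, 177.0, 138.0, 123.6] [[0.61729378 0.15896801 0.02      ]]
```

View pics/w22.png

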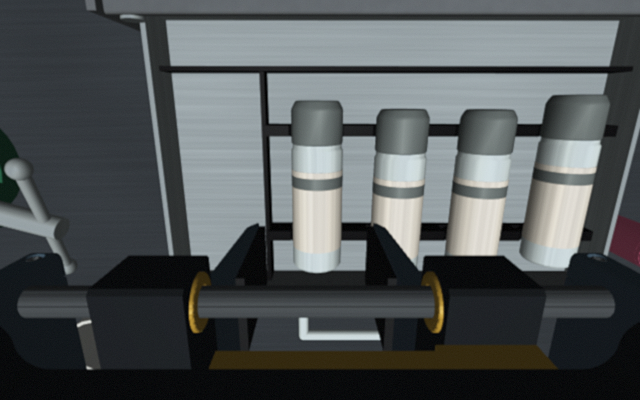

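View pics/t22.png

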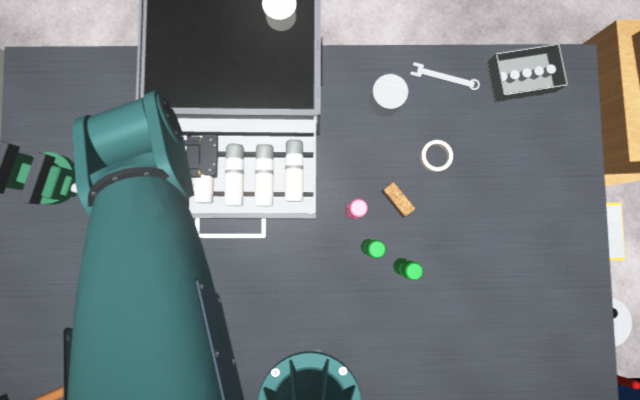

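All four cans sit in their saddles and the block is still at about (0.549,-0.250), its long axis at 38°. I'll go to it at yaw -2.477, gripping 15 mm off centre to keep clear of the pink can.

```bash
python3 - <<'E'
from h import *
print(tw(.537,-.259,.25,-2.477))
E
```

```text
(array([ 6.23,  2.12, 50.94]), np.float64(-0.682819709704142))
```

Call:
carry_out(
  motion=[
    [[0.5,0,2],0],
    [[1,0,6],0],
    [[1.5,0,10],-0.1],
    [[2,0,14],-0.2],
    [[2.5,0,18],-0.3],
    [[3,0.3,22],-0.4],
    [[3.5,0.6,26],-0.5],
    [[4,1,30],-0.6],
    [[4.5,1.4,34],-0.68],
    [[5,1.8,38],-0.68],
    [[5.5,2.1,42],-0.68],
    [[6,2.1,46],-0.68],
    [[6.2,2.1,50],-0.68],
    [[6.2,2.1,50.9],-0.68],
    [[6.2,2.1,50.9],-0.68],
    [[6.2,2.1,50.9],-0.68],
  ],
  claw=5.8,
)

```text
time: 57.67
ee_pos: [0.5376, -0.2581, 0.2504]
tool_rot: [-1.572, -0.0, -2.481]
wrist_force: [0.5, 0.0, -0.3]
grip_width: 0.0583
```

```bash
python3 - <<'E'
from h import *
s=ctrl.read_state();print(s['ee_pos'],s['tool_rot'])
m=viewer.camera_model('wrist')
im=save('wrist','w23.png')
for d in spotter.cut_out('block','wrist'):
  b=cv2.minAreaRect(np.argwhere(d['mask'])[:,::-1].astype(np.float32)); box=cv2.boxPoints(b)
  print(d['p'],d['rect'],b,unproj(m,[b[0]],.03),unproj(m,box,.038)[:,:2].round(3).tolist())
ax=np.array([.787,.617]);n=np.array([-.617,.787]);c=np.array([.549,-.250])
print(proj(m,[np.r_[c+a*.0475*ax+b*.018*n,.038] for a in(1,-1) for b in (1,-1)]).round(0).tolist())
E
```

```text
[ 0.53764798 -0.25811353  0.25042321] [-1.57241922e+00 -4.75063398e-04 -2.48094841e+00]
0.74 [316.2, 160.2, 33.4, 85.7] ((317.5, 159.5), (85.0, 33.0), 90.0) [[ 0.54968692 -0.25179713  0.03      ]] [[0.576, -0.209], [0.598, -0.237], [0.524, -0.296], [0.5, -0.266]]
[[299.0, 116.0], [333.0, 116.0], [300.0, 201.0], [332.0, 201.0]]
```

View pics/w23.png

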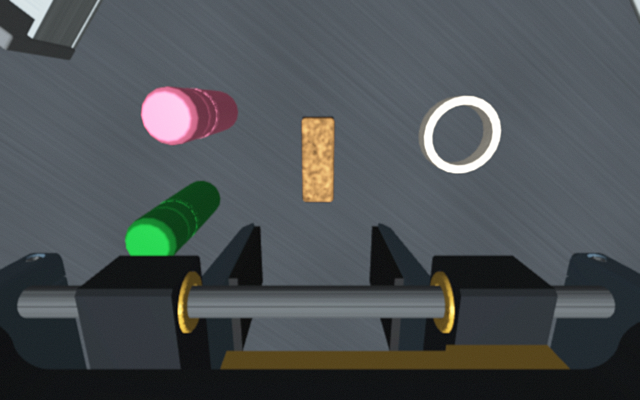

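Call:
carry_out(
  motion=[
    [[0,3,0.1],0],
    [[0,6,0.2],0],
    [[0,9,0.2],0],
    [[0,12,0.2],0],
    [[0,15,0.2],0],
    [[0,18,0.2],0],
    [[0,21,0.2],0],
    [[0,23.5,0.2],0],
    [[0,24.2,0.2],0],
    [[0,24.2,0.2],0],
    [[0,24.2,0.2],0],
  ],
)

```text
time: 58.68
ee_pos: [0.5399, -0.2594, 0.0102]
tool_rot: [-1.571, 0.0, -2.479]
wrist_force: [0.1, 0.4, 0.8]
grip_width: 0.0584
```

Call:
carry_out(
  motion=[
    [[0,0,0],0],
    [[0,0,0],0],
    [[0,0,0],0],
    [[0,0,0],0],
    [[0,0,0],0],
    [[0,-2,0],0],
    [[0,-6,0],0],
    [[0,-10,0],0],
    [[0,-14,0],0],
    [[0,-18,0],0],
    [[0,-22,0],0],
    [[0,-24,0],0],
    [[0,-24,0],0],
    [[0,-24,0],0],
  ],
  claw=0,
)

```text
time: 59.85
ee_pos: [0.5396, -0.2601, 0.2507]
tool_rot: [-1.568, 0.001, -2.48]
wrist_force: [0.6, -0.3, -1.9]
grip_width: 0.0358
```

```bash
python3 - <<'E'
from h import *
a=-.0198;c=-.042
y=c+1.5*.073+.046+.003+.042
w=[.4533+.154*np.cos(a)-y*np.sin(a),.1836+.154*np.sin(a)+y*np.cos(a)];print(w)
print(tw(w[0]-.01,w[1],.25,3.122),ctrl.read_state()['grip_width'])
save('wrist','w24.png')
E
```

```text
[np.float64(0.6104079088536964), np.float64(0.33901993107583916)]
(array([-4.161e+01,  1.000e-02, -4.354e+01]), np.float64(0.6812696064160857)) 0.0358004782253248
```

View pics/w24.png

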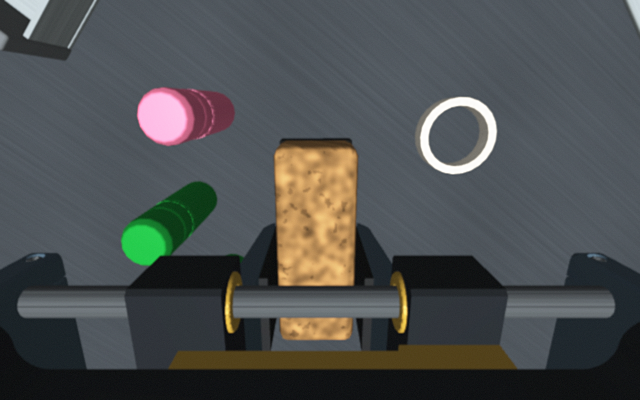

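Call:
carry_out(
  motion=[
    [[-1,0,-1],0],
    [[-3.5,0,-3.5],0.05],
    [[-6,0,-6.5],0.1],
    [[-8.7,0,-9.3],0.15],
    [[-11.4,0,-12],0.2],
    [[-14.1,0,-14.8],0.25],
    [[-16.8,0,-17.6],0.3],
    [[-19.5,0,-20.4],0.35],
    [[-22.2,0,-23.2],0.4],
    [[-25,0,-26],0.45],
    [[-27.7,0,-28.8],0.5],
    [[-30.4,0,-31.7],0.55],
    [[-33.1,0,-34.6],0.6],
    [[-35.8,0,-37.4],0.65],
    [[-38.5,0,-40.2],0.68],
    [[-40.5,0,-42.5],0.68],
    [[-41.6,0,-43.5],0.68],
    [[-41.6,0,-43.5],0.68],
    [[-41.6,0,-43.5],0.68],
    [[-41.6,0,-43.5],0.68],
  ],
)

```text
time: 61.57
ee_pos: [0.5996, 0.3378, 0.2484]
tool_rot: [-1.57, -0.001, 3.123]
wrist_force: [-0.6, 0.9, -0.9]
grip_width: 0.0356
```

```bash
python3 - <<'E'
from h import *
save('wrist','w25.png');s=ctrl.read_state();print(s['ee_pos'],s['tool_rot'],s['grip_width'])
m=viewer.camera_model('wrist')
print(proj(m,[[.60+.1,.339+.042,.102],[.7,.339-.042,.102],[.7,.339-.044,.124],[.7,.339+.044,.143]]))
E
```

```text
[0.5998015  0.33761568 0.24878286] [-1.57009552e+00 -1.01250411e-03  3.12255473e+00] 0.03569633881681656
[[261.55315829  74.85348463]
 [359.4206285   72.90551304]
 [365.32518844  70.80169352]
 [250.76576623  71.10976597]]
```

View pics/w25.png

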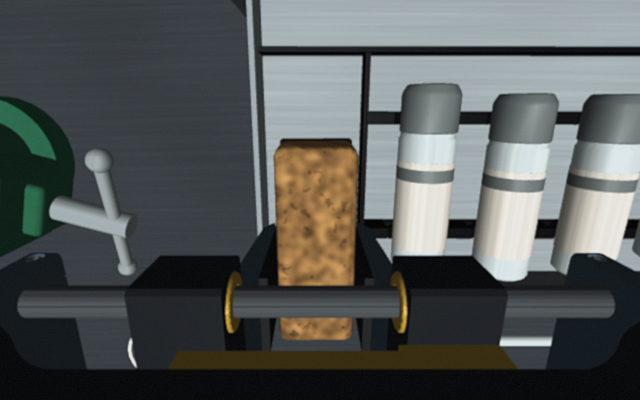

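Call:
carry_out(
  motion=[
    [[0,2,0.1],0],
    [[0,4.5,0.1],0],
    [[0,7,0.1],0],
    [[0,9,0.1],0],
    [[0,11,0.1],0],
    [[0,12.5,0.1],0],
    [[0,13.3,0.1],0],
    [[0,13.3,0.1],0],
    [[0,13.3,0.1],0],
  ],
)

```text
time: 62.37
ee_pos: [0.6005, 0.3376, 0.1168]
tool_rot: [-1.571, 0.0, 3.123]
wrist_force: [-0.1, -0.2, -0.4]
grip_width: 0.0361
```

Call:
carry_out(
  motion=[
    [[0,0.2,0],0],
    [[0,0.3,0],0],
    [[0,0.3,0],0],
  ],
)

```text
time: 62.62
ee_pos: [0.6005, 0.338, 0.114]
tool_rot: [-1.571, 0.001, 3.123]
wrist_force: [1.7, 0.4, 0.3]
grip_width: 0.0359
```

Call:
carry_out(
  motion=[
    [[0,0,0],0],
    [[0,0,0],0],
    [[0,0,0],0],
    [[0,0,0],0],
    [[0,-3,0],0],
    [[0,-6,0],0],
    [[0,-10,0],0],
    [[0,-14,0],0],
    [[0,-15,0],0],
    [[0,-15,0],0],
    [[0,-15,0],0],
  ],
  claw=4.7,
)

```text
time: 63.53
ee_pos: [0.6002, 0.3379, 0.2636]
tool_rot: [-1.571, 0.001, 3.123]
wrist_force: [-0.2, -0.3, -0.7]
grip_width: 0.0472
```

```bash
python3 - <<'E'
from h import *
save('wrist','w26.png');s=ctrl.read_state();print(s['ee_pos'],s['tool_rot'],s['grip_width'])
E
```

```text
[0.59960216 0.33762058 0.26220327] [-1.57019922e+00 -1.14116769e-03  3.12343546e+00] 0.04712168551606463
```

View pics/w26.png

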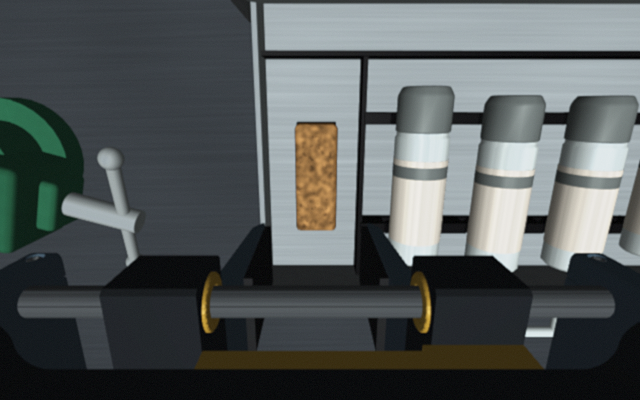

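Block is flat in the compartment. Now I'll bring the closed fingers in front of the bar to push the drawer shut.

```bash
python3 - <<'E'
from h import *
print(tw(.413,.183,.26,3.1218))
E
```

```text
(array([18.38,  0.25, 15.8 ]), np.float64(0.00163545690230249))
```

Call:
carry_out(
  motion=[
    [[2,0,2],0],
    [[5,0,4.5],0],
    [[8,0,7],0],
    [[11,0,9.5],0],
    [[14,0,12],0],
    [[17,0,14.5],0],
    [[18.4,0.2,15.8],0],
    [[18.4,0.2,15.8],0],
    [[18.4,0.2,15.8],0],
    [[18.4,0.2,15.8],0],
  ],
  claw=0,
)

```text
time: 64.42
ee_pos: [0.4136, 0.1835, 0.2608]
tool_rot: [-1.571, -0.001, 3.123]
wrist_force: [0.7, -0.3, -0.6]
grip_width: 0.0004
```

```bash
python3 - <<'E'
from h import *
save('wrist','w27.png');s=ctrl.read_state();print(s['ee_pos'],s['tool_rot'],s['grip_width'])
m=viewer.camera_model('wrist')
print(proj(m,[[.4533,.1836,.145],[.43,.1836,.14]]))
im=save('top','t27.png')
cv2.imwrite('pics/t27c.png',cv2.resize(im[105:255,130:330,::-1],None,fx=4,fy=4,interpolation=cv2.INTER_CUBIC))
E
```

```text
[0.41379914 0.18363441 0.26090562] [-1.57054490e+00 -8.10949076e-04  3.12344583e+00] 0.0003004921705836676
[[313.5505909  149.66338089]
 [314.11181879 176.16882458]]
```

View pics/w27.png

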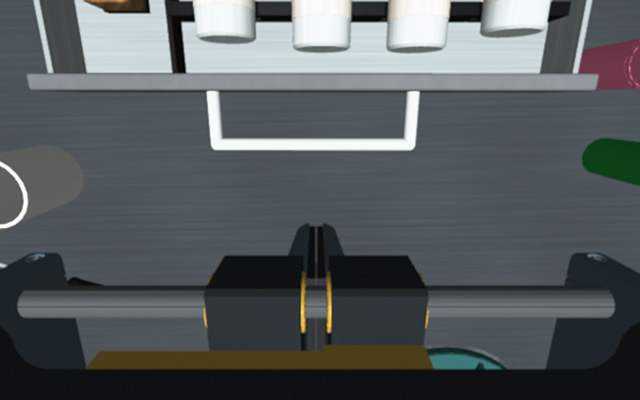

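View pics/t27c.png

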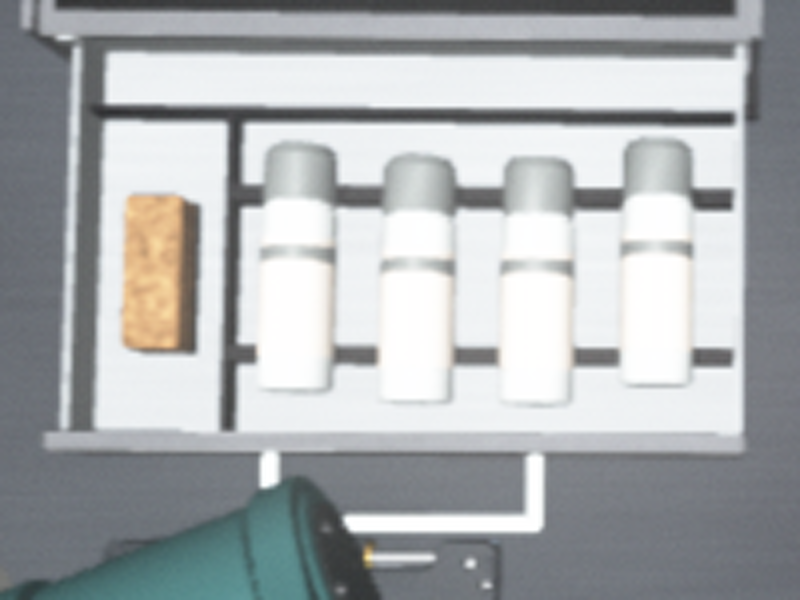

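All four cans and the block are in, and the drawer is still nearly fully out. Lowering, then pushing gently.

Call:
carry_out(
  motion=[
    [[0,3,0],0],
    [[0,6,0],0],
    [[0,9,0],0],
    [[0,12,0],0],
    [[0,13.9,0],0],
    [[0,13.9,0],0],
    [[-0.5,13.9,0],0],
    [[-1,13.9,0],0],
    [[-1.5,13.9,0],0],
    [[-2,13.9,0],0],
    [[-2.5,13.9,0],0],
    [[-3,13.9,0],0],
    [[-3.5,13.9,0],0],
    [[-4,13.9,0],0],
    [[-4.5,13.9,0],0],
    [[-5,13.9,0],0],
    [[-5.6,13.9,0],0],
    [[-6.2,13.9,0],0],
    [[-6.8,13.9,0],0],
    [[-7.4,13.9,0],0],
  ],
)

```text
time: 66.18
ee_pos: [0.4879, 0.1818, 0.1224]
tool_rot: [-1.571, -0.0, 3.123]
wrist_force: [-3.0, -0.4, 1.3]
grip_width: 0.0003
```

```bash
python3 - <<'E'
from h import *
save('wrist','w28.png');s=ctrl.read_state();print(s['ee_pos'],s['wrist_force'])
im=save('scene','s28.png')
E
```

```text
[0.48904197 0.18198195 0.12258236] [-0.40575291 -0.18697638  1.10995013]
```

View pics/s28.png

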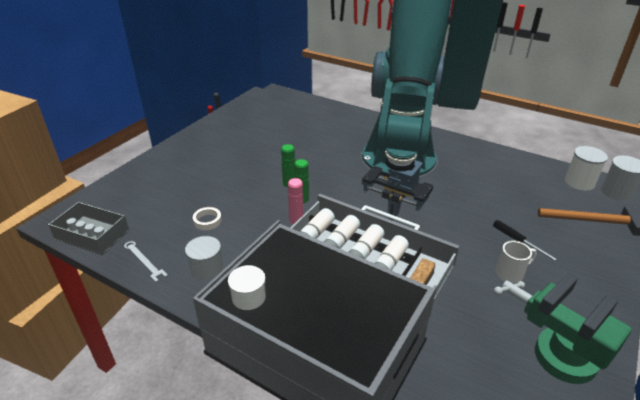

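View pics/w28.png

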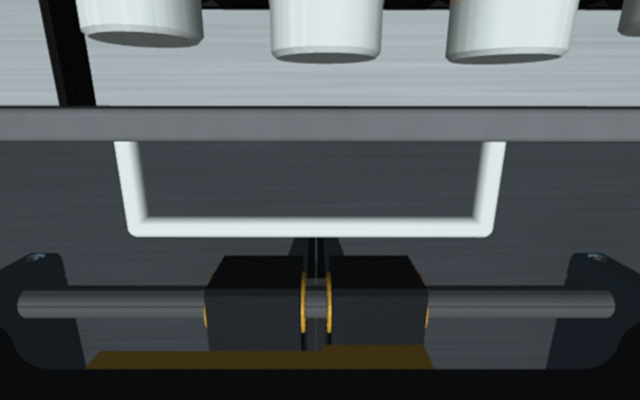

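Call:
carry_out(
  motion=[
    [[-0.5,0,0],0],
    [[-1.2,0,0],0],
    [[-2,0,0],0],
    [[-2.9,0,0],0],
    [[-3.8,0,0],0],
    [[-4.7,0,0],0],
    [[-5.6,0,0],0],
    [[-6.5,0,0],0],
    [[-7.4,0,0],0],
    [[-8.3,0,0],0],
    [[-9.2,0,0],0],
    [[-10.1,0,0],0],
    [[-11,0,0],0],
    [[-11.9,0,0],0],
    [[-12.8,0,0],0],
    [[-13.6,0,0],0],
    [[-14.3,0,0],0],
    [[-14.9,0,0],0],
    [[-15.4,0,0],0],
    [[-15.8,0,0],0],
  ],
)

```text
time: 67.95
ee_pos: [0.6459, 0.1791, 0.1225]
tool_rot: [-1.571, 0.0, 3.123]
wrist_force: [-1.7, -0.2, -0.9]
grip_width: 0.0004
```

Call:
carry_out(
  motion=[
    [[-0.4,0,0],0],
    [[-0.8,0,0],0],
    [[-1.2,0,0],0],
    [[-1.6,0,0],0],
    [[-2,0,0],0],
    [[-2.3,0,0],0],
    [[-2.6,0,0],0],
  ],
)

```text
time: 68.53
ee_pos: [0.6716, 0.1786, 0.1225]
tool_rot: [-1.571, 0.0, 3.123]
wrist_force: [-1.7, -0.4, 0.5]
grip_width: 0.0003
```

Call:
carry_out(
  motion=[
    [[-0.3,0,0],0],
    [[-0.6,0,0],0],
    [[-0.9,0,0],0],
    [[-0.9,0,0],0],
  ],
)

```text
time: 68.87
ee_pos: [0.6787, 0.1784, 0.1223]
tool_rot: [-1.57, -0.005, 3.123]
wrist_force: [-16.5, -0.1, 9.3]
grip_width: 0.0005
```

Call:
carry_out(
  motion=[
    [[-0.2,0,0],0],
    [[-0.4,0,0],0],
    [[-0.4,0,0],0],
  ],
)

```text
time: 69.12
ee_pos: [0.6791, 0.1784, 0.1221]
tool_rot: [-1.569, -0.013, 3.123]
wrist_force: [-45.3, 0.2, 30.8]
grip_width: 0.0007
```

The drawer has hit its stop (45 N on the fingers). Backing off and lifting clear to check.

Call:
carry_out(
  motion=[
    [[0.6,0,0],0],
    [[1.5,0,0],0],
    [[3,0,0],0],
    [[4,0,0],0],
    [[4,-3,0],0],
    [[4,-7,0],0],
    [[4,-11,0],0],
    [[4,-15,0],0],
    [[6,-17,3],0],
    [[9,-17,6],0],
    [[12,-17,10],0],
    [[14,-17,14],0],
    [[16,-17,18],0],
    [[18,-17,22],0],
    [[18,-17,26],0],
    [[18,-17,30],0],
    [[18,-17,34],0],
    [[18,-17,38],0],
    [[18,-17,38],0],
    [[18,-17,38],0],
  ],
)

```text
time: 70.78
ee_pos: [0.4972, -0.2007, 0.2925]
tool_rot: [-1.57, 0.001, 3.12]
wrist_force: [-0.8, 0.3, 0.3]
grip_width: 0.0003
```

```bash
python3 - <<'E'
from h import *
s=ctrl.read_state();print(s['ee_pos'],s['wrist_force'])
im=save('top','t30.png')
cv2.imwrite('pics/t30c.png',cv2.resize(im[60:210,130:330,::-1],None,fx=4,fy=4,interpolation=cv2.INTER_CUBIC))
m=viewer.camera_model('top')
print(proj(m,[[.4533+.25,.1836-.005,.145],[.4533+.25+.042,.17,.163]]))
for d in spotter.cut_out('tape','top'): print(d['p'],d['rect'],unproj(m,[d['rect'][:2]],.02))
save('scene','s30.png')
E
```

```text
[ 0.49716408 -0.20071905  0.29250384] [-0.78788504  0.32674752  0.25238292]
[[232.15475494 135.34252827]
 [234.28912056 116.38144236]]
0.77 [435.2, 155.2, 29.4, 32.9] [[ 0.67253302 -0.35952929  0.02      ]]
0.18 [235.1, 126.0, 173.1, 27.9] [[0.75977493 0.19477622 0.02      ]]
```

View pics/t30c.png

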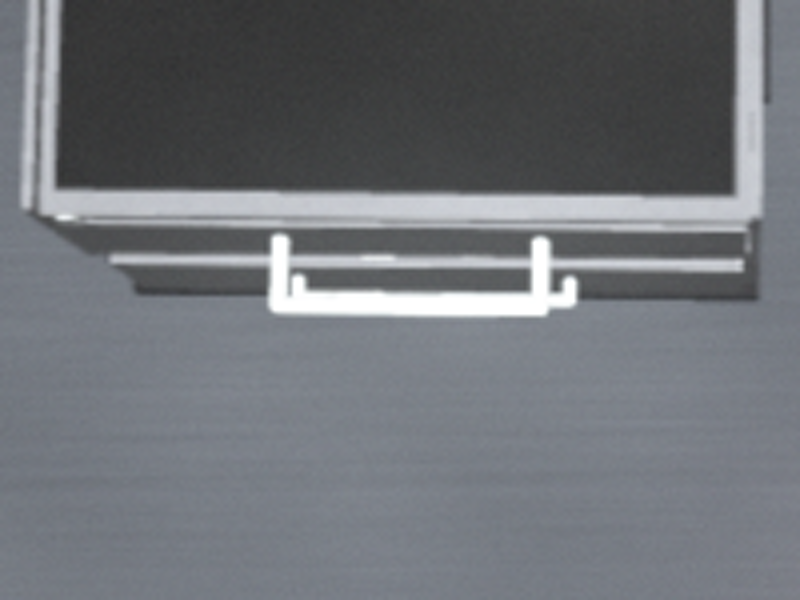

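View pics/s30.png

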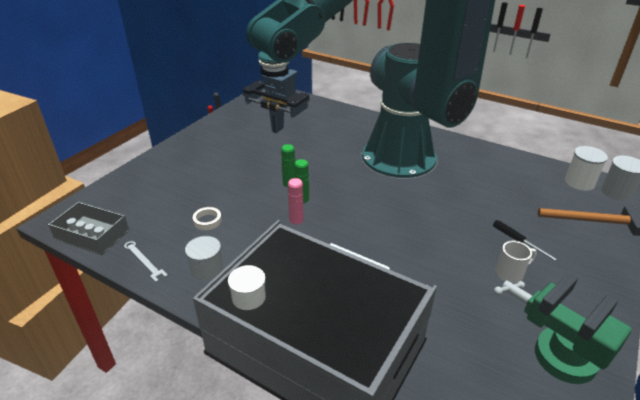

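```bash
python3 - <<'E'
from h import *
m=viewer.camera_model('top')
def edge(fn,lo,hi,c0=205,c1=258):
    g=cv2.cvtColor(cv2.imread('pics/'+fn),cv2.COLOR_BGR2GRAY).astype(float)[lo:hi,c0:c1].mean(1)
    half=(g.max()+g[-4:].mean())/2; i=np.where(g>half)[0].max()
    return lo+i+(g[i]-half)/(g[i]-g[i+1])
a=edge('t7.png',232,252);b=edge('t30.png',132,150)
x=[unproj(m,[[231.5,r]],.14)[0] for r in (a,b)]
print(a,b,x,x[1]-x[0])
E
```

```text
239.50302953156822 138.43940872560276 [array([0.4488647, 0.1810121, 0.14     ]), array([0.69679687, 0.18117154, 0.14      ])] [2.47932170e-01 1.59441869e-04 0.00000000e+00]
```

The bar moved 0.248 m from its near-fully-out position, so the drawer is shut to within a couple of mm. The tape hasn't moved. Handing in.

```bash
python3 -c "
from h import *
print(ctrl.close_job())"
```

```text
the job is handed in; nothing more can be done
None
```

I pulled the drawer out by its handle. Each of the four silver cans was tipped over on the bench while gripped, regripped at its middle and laid in its own saddle. The cork block went into the compartment, the drawer was pushed shut on the handle, and the job was handed in at about 71 s; no verdict is reported.

What the last checks showed:
- **Cans and block:** with the drawer still out, the cameras showed all four cans seated along the saddles. The one in saddle0 sat about 8 mm to the back of centre, within the 30 mm allowed. The block was flat in its compartment. Their positions after closing could not be seen.
- **Drawer:** it met a firm stop. The handle moved about 0.248 m from where it stood, which was already about 2 mm in, so the drawer is shut within roughly 2 mm; 6 mm is allowed.
- **Tape:** its position read 1 to 5 mm from the first measurement, which is within measuring error. The arm never went near it.
- **Disagreements:** the top camera and the wrist camera differed by 2 to 4 mm sideways, so I used the wrist camera. The drawer had also crept in by about 5 mm while I loaded it, with no effect on the result.
- **Expected disturbances:** I saw neither the knocked block nor the slackened grip that the task warned of.

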